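# Put the stacked dressing stones back on their rests

### The arm

A 6-joint arm with a two-finger parallel gripper is mounted at the origin on the work surface. World frame = base frame: x ahead of the robot, y to its left, z up, the work surface at z = 0. Lengths are in mm, angles in rad, forces in N, time in s.
With the tool pointing down it reaches from about 275 to 1000 mm from the base axis. Payload 8.4 kg.
Tool frame: the origin (TCP) lies at the very end of the fingers, on their centre line; the grasp point (between the pads) lies 19 mm behind it; z points along the fingers, y is the direction in which the jaws open and shut (so a half turn about z gives the same grasp; the last joint's range is limited). The gripper opens to 85 mm and grips with 20 to 120 N. Pads are 22 mm wide; open, the fingers measure 114 mm over their backs; the gripper's body (76 mm by 85 mm) begins 54 mm behind the grasp point. The pads swing forward as they close: fully open they stand 13 mm farther back than shut.
Start: joints at [-1.24, 0.353, 1.633, -0, 1.155, -0.002], TCP at [204.18, -590.71, 202.081] pointing down, gripper open.
Joint ranges: [-2.63, 2.63], [-0.92, 2.1], [0.06, 2.66], [-1.3, 4.44], [0, 2.69], [-3.02, 3.02]. Speed limits (rad/s): [2.22, 2.22, 2.79, 3.14, 3.14, 3.14].

### API

Orientations are given as [roll, pitch, yaw] about the fixed x, y, z axes, in that order (R = Rz(yaw) Ry(pitch) Rx(roll)).
In Python, from rig import r gives the robot as it stands.
- The arm moves only by the tool jog_arm, never from a script. Its argument "increments" is text: rows parted by semicolons, each of 7 numbers parted by spaces: the shift along the tool's x, y, z in cm, then the turn, a rotation vector about the tool's x, y, z in rad, then the opening, from -1 (shut) to 1 (fully open). A call has exactly 8 rows; each row shifts and turns the commanded pose from where the row before left it, along the tool's axes as they then stand; what a row does not reach is not made up. A row lasts 1/10 s, in which the tool goes at most 50 mm and 8.59 degrees, less where a joint would pass 70% of its speed; a pose out of reach is approached as far as the arm can. A call with a gripper value outside its range is refused whole. The fingers move at their own pace and stop on an object; "squeeze" is the grip in N (left out, the last holds). Time passes only in rows, so rows that do not move let the fingers close, or fill a call up. It gives the time, the measured TCP pose, the force and the opening at its end, in the units of the state.
- r.sense(): the state, without advancing time (a new reading comes with each control period).
- r.grab_frame(name): name is "side" or "top" or "wrist"; returns the picture (384x512x3 uint8, red, green, blue); there is no depth.
- r.camera_info(name): a dict with "K" (3x3 intrinsics, pixels), "dist_coeffs" ([k1, k2, p1, p2, k3] as OpenCV has them; the pictures are not rectified), "rvec" (rotation vector, rad) and "tvec" (3), from world to camera coordinates, as OpenCV has them. Camera axes: x right, y down, z forward; pixel columns grow to the right and rows downward; lengths in mm; the calibration is good to about 2 mm. A picture is of the moment at which its call begins: read the wrist's pose just before it. camera_info takes no time and is no camera call; for the wrist camera it gives the pose at the moment of the call.
- r.sign_off(): hands the job in, once; it reports no verdict.
The state is a dict: "clock": time; "qpos": joint angles; "qvel": joint speeds; "joint_efforts": joint torques, N m; "eef_pos": TCP position; "tcp_rot": TCP orientation; "contact_force": force on the tool from outside, world axes, zero at the start; "wrist_torque": the same for the moment, N m; "opening": opening from 0.0 (shut) to 1.0 (fully open).
Only numpy, scipy, OpenCV 4.12 (cv2) and the standard library are available. Lean on these libraries where they do the work, as an engineer would, in place of code of your own. Each camera call takes 0.05 s, during which the arm holds its last target.

### The job

Take the criss-cross stack of four wheel-dressing stones apart and lay each stone on the rest of its own colour: flat on both saddles, between the prongs and centred lengthwise, so that it sticks out about equally at both ends. The stones are brittle: set them down gently, do not drop them, and leave the two glass tumblers where they stand.

Things in the scene. Friction and masses are not known exactly. Their poses are not given: they have to be found in the camera images.
- white_stone_center (a point): Centre (half-way up) of the off-white dressing stone: loose stick, 150 long (x), 30 wide (y), 24 mm high (z, up), about 0.25 kg. At the start it is a lower stone of the stack, centre 32 mm above the bench, level on two rails (tops at 20 mm) of a fixed wooden tray; the two lower stones lie parallel, about 90 mm apart, under the upper ones.
- white_rest: Fixed off-white rest for the off-white stone; origin: centre of its underside, z up. Base 160 (x) by 74 (y) by 4 mm; off-white saddles 16 mm thick at x = +-55 mm, tops at 20 mm, with end prongs to 32 mm, 50 mm apart inside (10 mm play each side of a stone); open between the saddles. A seated stone lies along x, either way round, centre 32 mm above the origin.
- green_stone_center (a point): Centre (half-way up) of the green dressing stone: loose stick, 150 long (x), 30 wide (y), 24 mm high (z, up), about 0.25 kg. At the start it is an upper stone of the stack, centre 56 mm above the bench, level and square across the white and black ones; the two upper stones lie parallel, about 80 mm apart. Beside its middle, fingers can reach down.
- green_rest: Fixed green rest for the green stone; origin: centre of its underside, z up. Base 160 (x) by 74 (y) by 4 mm; green saddles 16 mm thick at x = +-55 mm, tops at 20 mm, with end prongs to 32 mm, 50 mm apart inside (10 mm play each side of a stone); open between the saddles. A seated stone lies along x, either way round, centre 32 mm above the origin.
- red_stone_center (a point): Centre (half-way up) of the brick-red dressing stone: loose stick, 150 long (x), 30 wide (y), 24 mm high (z, up), about 0.25 kg. At the start it is an upper stone of the stack, centre 56 mm above the bench, level and square across the white and black ones; the two upper stones lie parallel, about 80 mm apart. Beside its middle, fingers can reach down.
- red_rest: Fixed brick-red rest for the brick-red stone; origin: centre of its underside, z up. Base 160 (x) by 74 (y) by 4 mm; brick-red saddles 16 mm thick at x = +-55 mm, tops at 20 mm, with end prongs to 32 mm, 50 mm apart inside (10 mm play each side of a stone); open between the saddles. A seated stone lies along x, either way round, centre 32 mm above the origin.
- black_stone_center (a point): Centre (half-way up) of the black dressing stone: loose stick, 150 long (x), 30 wide (y), 24 mm high (z, up), about 0.25 kg. At the start it is a lower stone of the stack, centre 32 mm above the bench, level on two rails (tops at 20 mm) of a fixed wooden tray; the two lower stones lie parallel, about 90 mm apart, under the upper ones.
- black_rest: Fixed black rest for the black stone; origin: centre of its underside, z up. Base 160 (x) by 74 (y) by 4 mm; black saddles 16 mm thick at x = +-55 mm, tops at 20 mm, with end prongs to 32 mm, 50 mm apart inside (10 mm play each side of a stone); open between the saddles. A seated stone lies along x, either way round, centre 32 mm above the origin.
- red_glass_center (a point): centre of a finished red glass tumbler, open at the top, 78 mm across and 90 mm high, standing loose on the bench beyond the work; to be left alone.
- blue_glass_center (a point): centre of a finished blue glass tumbler, open at the top, 78 mm across and 90 mm high, standing loose on the bench beyond the work; to be left alone.
Mind the look-alikes: they are no part of the job. Of the things like the part that bears white_stone_center, leave any that is yellow; of the rest the larger one is meant.

How it is judged (in metres and radians):
At the end, for the whole second after the job is handed in: Each stone rests on the rest of its own colour, centre within 15 mm lengthwise and 12 mm sideways of its middle and 29 to 34.5 mm above its underside (broad face down on both saddles), flat within 0.06 rad, along it within 0.25 rad; all still; tumblers within 20 mm of their starts (x of white_stone_center in the frame of white_rest between -0.015 and 0.015 m and y of white_stone_center in the frame of white_rest between -0.012 and 0.012 m and z of white_stone_center in the frame of white_rest between 0.029 and 0.0345 m and angle between the z axis of white_stone_center and the z axis of white_rest, either way round below 0.06 rad and angle between the x axis of white_stone_center and the x axis of white_rest, either way round below 0.25 rad and linear speed of each of white_stone, green_stone, red_stone, black_stone below 0.02 m/s and angular speed of each of white_stone, green_stone, red_stone, black_stone below 0.2 rad/s and x of green_stone_center in the frame of green_rest between -0.015 and 0.015 m and y of green_stone_center in the frame of green_rest between -0.012 and 0.012 m and z of green_stone_center in the frame of green_rest between 0.029 and 0.0345 m and angle between the z axis of green_stone_center and the z axis of green_rest, either way round below 0.06 rad and angle between the x axis of green_stone_center and the x axis of green_rest, either way round below 0.25 rad and x of red_stone_center in the frame of red_rest between -0.015 and 0.015 m and y of red_stone_center in the frame of red_rest between -0.012 and 0.012 m and z of red_stone_center in the frame of red_rest between 0.029 and 0.0345 m and angle between the z axis of red_stone_center and the z axis of red_rest, either way round below 0.06 rad and angle between the x axis of red_stone_center and the x axis of red_rest, either way round below 0.25 rad and x of black_stone_center in the frame of black_rest between -0.015 and 0.015 m and y of black_stone_center in the frame of black_rest between -0.012 and 0.012 m and z of black_stone_center in the frame of black_rest between 0.029 and 0.0345 m and angle between the z axis of black_stone_center and the z axis of black_rest, either way round below 0.06 rad and angle between the x axis of black_stone_center and the x axis of black_rest, either way round below 0.25 rad and distance of each of red_glass_center, blue_glass_center from where it was at the start of the episode below 0.02 m); the robot touches nothing.
It fails at once if a stone is dropped or slammed onto its rest (faster than 0.5 m/s just above it) ((horizontal distance between white_stone_center and white_rest below 0.03 m and z of white_stone_center in the frame of white_rest below 0.06 m and linear speed of white_stone above 0.5 m/s) or (horizontal distance between green_stone_center and green_rest below 0.03 m and z of green_stone_center in the frame of green_rest below 0.06 m and linear speed of green_stone above 0.5 m/s) or (horizontal distance between red_stone_center and red_rest below 0.03 m and z of red_stone_center in the frame of red_rest below 0.06 m and linear speed of red_stone above 0.5 m/s) or (horizontal distance between black_stone_center and black_rest below 0.03 m and z of black_stone_center in the frame of black_rest below 0.06 m and linear speed of black_stone above 0.5 m/s)).
It fails at once if a glass tumbler is knocked over or pushed more than 20 mm (distance of any of red_glass_center, blue_glass_center from where it was at the start of the episode above 0.02 m).
It also fails if it takes over 104 s, if anything falls off the work surface, if the arm or the gripper's body presses on something with over 40 N, if the wrist force passes 120 N, or if a joint passes its speed limit or range.

## Working session

There is one attempt and no reset: what is moved stays moved. The work goes in short steps, Python scripts to look and compute and a tool call to move; the robot and the scene stay as the last step left them, time stands still between calls to the robot, and variables do not carry over. Pictures are saved under pics/ and viewed, and the job is handed in when it is done.

Besides the shell and the picture viewer there is one more tool, called after "Emit:" as name(argument=value, ...) on one line, values as JSON. jog_arm: Moves the arm, as the interface text tells. Its arguments: {"type":"object","properties":{"increments":{"type":"string"},"squeeze":{"type":"number"}},"required":["increments"]}

```bash
ls; mkdir -p pics; python3 - <<'E'
from rig import r
import cv2
s=r.sense();print({k:v for k,v in s.items()})
for n in("side","top","wrist"):
    c=r.camera_info(n);print(n,c)
    cv2.imwrite(f"pics/{n}0.png",r.grab_frame(n)[:,:,::-1])
E
```

```text
pics
{'clock': 0.0, 'qpos': array([-1.24041014e+00,  3.53650175e-01,  1.63415362e+00,  1.02072212e-05,
        1.15519785e+00, -2.41770891e-03]), 'qvel': array([-0.00208918, -0.00094326,  0.0001678 , -0.00058368, -0.00049962,
        0.00070183]), 'joint_efforts': array([ 4.86019417e-03, -6.05248260e+01, -3.42071700e+01,  3.44057344e-04,
        9.53907816e-03,  5.95642618e-06]), 'eef_pos': array([ 204.00539753, -590.20899877,  201.35211008]), 'tcp_rot': array([-3.14018370e+00, -1.27389962e-05,  3.32799756e-01]), 'contact_force': array([-0.19047271, -0.38797653, -0.30787555]), 'wrist_torque': array([-0.04722571,  0.00525768, -0.01903907]), 'opening': 0.9985643528781062}
side {'K': array([[369.41292145,   0.        , 257.80529847],
       [  0.        , 369.41292145, 190.80743171],
       [  0.        ,   0.        ,   1.        ]]), 'dist_coeffs': array([-0.05392592,  0.        ,  0.        ,  0.        ,  0.        ]), 'rvec': array([ 0.25018029, -2.82488007,  1.14674694]), 'tvec': array([ 532.36923745,  130.61056033, 1008.4154687 ])}
top {'K': array([[446.7822063 ,   0.        , 256.85553909],
       [  0.        , 446.7822063 , 189.17747445],
       [  0.        ,   0.        ,   1.        ]]), 'dist_coeffs': array([0.01801101, 0.        , 0.        , 0.        , 0.        ]), 'rvec': array([ 2.20407338, -2.18897943,  0.06097714]), 'tvec': array([  -9.99073042,  543.59495523, 1074.42055141])}
wrist {'K': array([[311.7985836 ,   0.        , 255.39166027],
       [  0.        , 311.7985836 , 191.23622873],
       [  0.        ,   0.        ,   1.        ]]), 'dist_coeffs': array([0.00267451, 0.        , 0.        , 0.        , 0.        ]), 'rvec': array([-2.3287774 ,  1.65867422,  0.27818908]), 'tvec': array([-624.47567193,  -42.42468865,  380.60830736])}
```

View pics/side0.png

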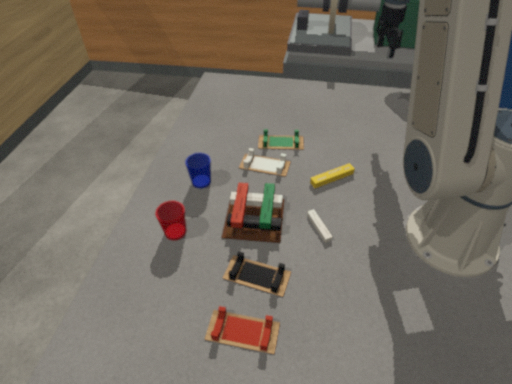

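View pics/top0.png

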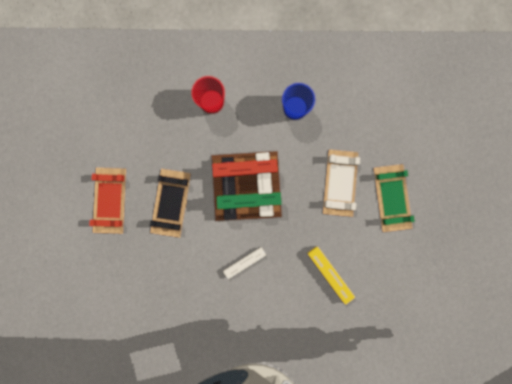

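View pics/wrist0.png

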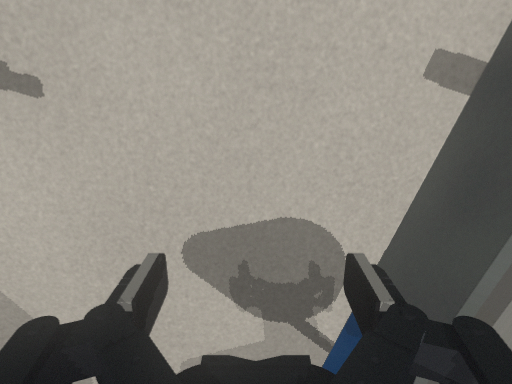

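The top view has x up and y left. Candidates for the white stone are the stack's white stone at (265,185), a small white stick at (245,263) and a yellow stick at (331,275). By the description it's the larger, non-yellow one in the stack. Next is a close crop and the measurements.

```bash
cat > h.py <<'E'
import numpy as np, cv2
from rig import r
def ray(n,uv,ci=None):
    c=ci or r.camera_info(n)
    p=cv2.undistortPoints(np.array(uv,float).reshape(-1,1,2),c["K"],c["dist_coeffs"]).reshape(-1,2)
    R,_=cv2.Rodrigues(c["rvec"]); o=-R.T@np.ravel(c["tvec"])
    d=np.c_[p,np.ones(len(p))]@R
    return o,d
def plane(n,uv,z,ci=None):
    o,d=ray(n,uv,ci); return o+d*((z-o[2])/d[:,2])[:,None]
def blobs(img,lo,hi,minA=30,roi=None):
    h=cv2.cvtColor(img,cv2.COLOR_RGB2HSV); m=cv2.inRange(h,lo,hi)
    if roi: 
        k=np.zeros_like(m);a,b,c,d=roi;k[b:d,a:c]=255;m&=k
    n,l,st,ce=cv2.connectedComponentsWithStats(m)
    return m,[(st[i],ce[i]) for i in range(1,n) if st[i,4]>=minA]
E
python3 - <<'E'
import cv2
im=cv2.imread("pics/top0.png")
cv2.imwrite("pics/c1.png",cv2.resize(im[135:245,190:300],None,fx=5,fy=5,interpolation=cv2.INTER_NEAREST))
cv2.imwrite("pics/c2.png",cv2.resize(im[145:245,80:200],None,fx=6,fy=6,interpolation=cv2.INTER_NEAREST))
cv2.imwrite("pics/c3.png",cv2.resize(im[140:240,310:430],None,fx=6,fy=6,interpolation=cv2.INTER_NEAREST))
E
```

```text
(no output)
```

View pics/c1.png

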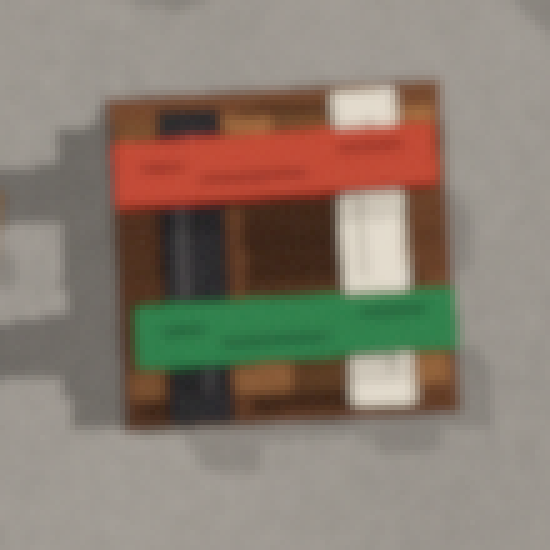

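View pics/c2.png

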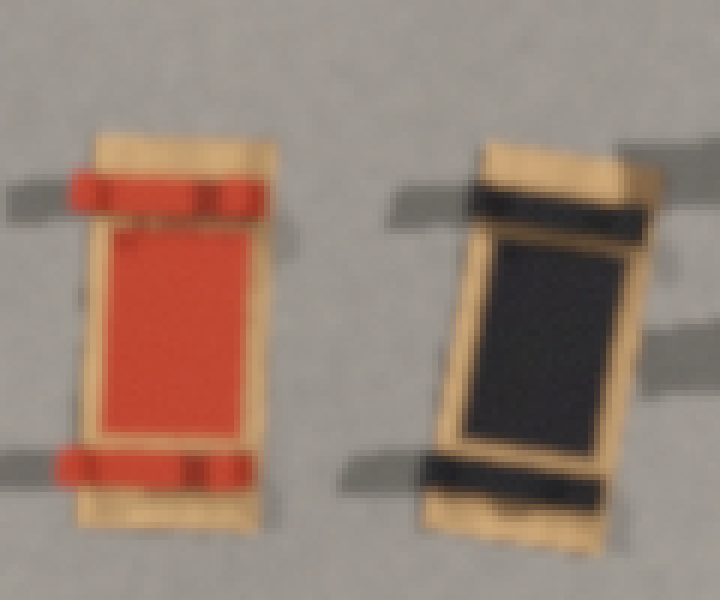

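View pics/c3.png

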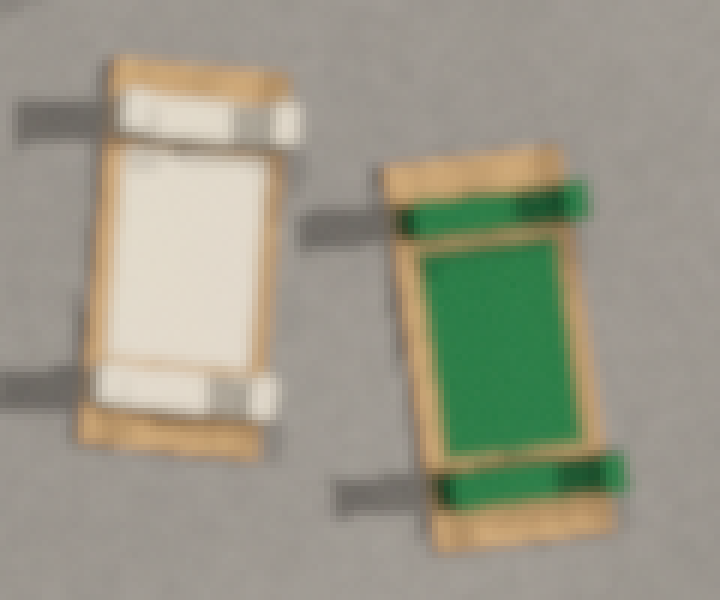

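The crop shows the white stack stone is the full-sized one, partly under red and green, with centre near (265,185). The panels and saddles of the rests are clear, so I'll measure those now.

```bash
python3 - <<'E'
from h import *
im=cv2.imread("pics/top0.png")[:,:,::-1].copy()
hsv=cv2.cvtColor(im,cv2.COLOR_RGB2HSV)
for p in [(109,200),(170,203),(340,182),(395,198),(265,185),(230,185),(338,213),(325,195),(178,215),(395,215),(250,170),(90,120),(119,200)]: print(p,hsv[p[1],p[0]],end=' ')
print()
o,_=ray("top",[(256,189)]);print("cam",o)
red=cv2.inRange(hsv,(0,150,100),(7,255,255))|cv2.inRange(hsv,(174,150,100),(180,255,255))
grn=cv2.inRange(hsv,(55,100,50),(90,255,255))
wht=cv2.inRange(hsv,(10,0,185),(40,60,255))
blk=cv2.inRange(hsv,(0,0,0),(180,255,70))
wood=cv2.inRange(hsv,(8,70,110),(25,255,255))
def rep(name,m,roi,z,minA=25):
    k=np.zeros_like(m);a,b,c,d=roi;k[b:d,a:c]=255;m=m&k
    cs,_=cv2.findContours(m,cv2.RETR_EXTERNAL,cv2.CHAIN_APPROX_NONE)
    for c in cs:
        if cv2.contourArea(c)<minA: continue
        b=cv2.boxPoints(cv2.minAreaRect(c)); P=plane("top",b,z)[:,:2]
        e=[P[1]-P[0],P[2]-P[1]]; e.sort(key=np.linalg.norm)
        L=e[1]; print(name,"px",b.mean(0).round(1),"c",P.mean(0).round(1),"size",np.linalg.norm(e[1]).round(1),np.linalg.norm(e[0]).round(1),"ang",round(np.degrees(np.arctan2(L[1],L[0]))%180,2))
rep("redrest",red,(85,160,135,240),4)
rep("blkrest",blk,(148,165,192,240),4)
rep("whtrest",wht,(318,145,365,220),4)
rep("grnrest",grn,(370,160,420,235),4)
for n,roi,m2 in (("red",(85,160,135,240),red),("blk",(148,165,192,240),blk),("wht",(318,145,365,220),wht),("grn",(370,160,420,235),grn)):
    rep("wood+"+n,cv2.morphologyEx(wood|m2,cv2.MORPH_CLOSE,np.ones((3,3))),roi,4,300)
rep("redst",red,(205,145,290,225),68)
rep("grnst",grn,(205,145,290,225),68)
rep("whtst",wht,(205,145,290,225),44)
rep("blkst",blk,(215,155,240,225),44,10)
rep("tray",wood|red|grn|blk|wht|cv2.inRange(hsv,(5,90,0),(25,255,255)),(205,145,290,225),10,500)
E
```

```text
(109, 200) [  4 189 193] (170, 203) [105  12  43] (340, 182) [ 20  26 225] (395, 198) [ 70 163 128] (265, 185) [ 19  25 226] (230, 185) [130  16  48] (338, 213) [ 17 106 198] (325, 195) [ 16 101 184] (178, 215) [ 3 39 59] (395, 215) [ 39  94 127] (250, 170) [  4 181 180] (90, 120) [ 18  19 158] (119, 200) [  5 185 192] 
cam [ 486.80025929   -2.88817733 1101.35915001]
redrest px [105.5 222.9] c [459.3 362.7] size 75.7 13.4 ang 87.95
redrest px [108.8 199.6] c [516.2 356.1] size 83.4 54.3 ang 178.62
redrest px [107.5 177.7] c [569.8 360.5] size 76.1 16.0 ang 88.21
blkrest px [164.4 225.1] c [454.7 219.2] size 71.9 11.6 ang 81.4
blkrest px [170.3 202.1] c [511.1 205.8] size 80.6 50.6 ang 171.27
blkrest px [172.1 180.4] c [564.4 202.3] size 70.3 12.2 ang 81.64
whtrest px [342.2 186.8] c [ 551.6 -216.3] size 105.8 74.4 ang 175.53
whtrest px [339.3 158.9] c [ 620.4 -209.2] size 47.1 17.2 ang 83.21
grnrest px [398.4 219.6] c [ 471.9 -353.4] size 72.0 11.8 ang 97.54
grnrest px [393.  197.6] c [ 525.8 -340.8] size 80.1 51.8 ang 7.52
grnrest px [391.7 174.9] c [ 581.8 -338. ] size 72.4 11.3 an
[... 157 characters left out ...]
 [341.1 182.8] c [ 561.6 -213.6] size 160.9 81.0 ang 175.87
wood+grn px [393.5 197.5] c [ 526.4 -341.9] size 160.8 80.9 ang 7.48
redst px [244.8 167.4] c [591.2  22.2] size 150.9 34.4 ang 95.07
grnst px [248.3 199.7] c [516.3  13.4] size 147.1 33.0 ang 95.79
whtst px [266.5 210.5] c [491.8 -29.3] size 26.0 21.3 ang 90.39
whtst px [264.2 183.2] c [556.4 -23.5] size 44.2 29.3 ang 6.0
whtst px [263. 156.] c [621.2 -20.2] size 28.6 14.3 ang 90.41
blkst px [227.5 214. ] c [482.9  62.8] size 40.2 23.6 ang 90.38
blkst px [227.6 185.5] c [550.3  63.3] size 42.2 33.7 ang 5.29
blkst px [227.  158.8] c [614.   65.4] size 24.1 8.4 ang 96.8
tray px [246.1 185.6] c [552.6  20.1] size 163.9 162.0 ang 94.02
```

```bash
cat >> h.py <<'E'
from scipy.spatial.transform import Rotation as Ro
def plan(tgt,yaw,nrows,pose=None,open_=1.0,ease=True):
    """rows (cm,rad) from the present (or given) pose to world tgt, tool down at yaw; returns text"""
    if pose is None:
        s=r.sense(); p=np.array(s["eef_pos"]); R=Ro.from_euler("xyz",s["tcp_rot"])
    else: p,R=np.array(pose[0],float),Ro.from_euler("xyz",[np.pi,0,pose[1]])
    Rt=Ro.from_euler("xyz",[np.pi,0,yaw]); p0=p.copy(); R0=R; rv=(R0.inv()*Rt).as_rotvec()
    if rv[2]>2.9 or rv[2]<-2.9: print("big turn",rv)
    rows=[]
    for k in range(1,nrows+1):
        t=k/nrows
        if ease: t=(t+ (3*t*t-2*t**3))/2 if nrows>3 else t
        pd=p0+(np.array(tgt)-p0)*t; Rd=R0*Ro.from_rotvec(rv*t)
        d=np.round(R.inv().apply(pd-p)/10,2); w=np.round((R.inv()*Rd).as_rotvec(),3)
        if np.linalg.norm(d)>5 or np.linalg.norm(w)>.149: print("too fast",k,d,w)
        p=p+R.apply(d*10); R=R*Ro.from_rotvec(w)
        rows.append("%g %g %g %g %g %g %g"%(*d,*w,open_))
    for i in range(0,len(rows),8): print("; ".join(rows[i:i+8]))
    print("end",p.round(1),R.as_euler("xyz").round(3))
E
python3 - <<'E'
from h import *
c=r.camera_info("wrist");R,_=cv2.Rodrigues(c["rvec"]);o=-R.T@c["tvec"]
s=r.sense();T=Ro.from_euler("xyz",s["tcp_rot"])
print("cam in tool",T.inv().apply(o-s["eef_pos"]).round(1), "axes in tool\n",(T.inv().as_matrix()@R.T).round(2))
plan([553,18,230],1.66,18)
E
```

```text
cam in tool [  83.7   -0.  -171.8] axes in tool
 [[ 0.   -0.95 -0.33]
 [ 1.   -0.    0.  ]
 [-0.   -0.33  0.95]]
1.7 -1.49 -0.09 -0 -0 -0.043 1; 2.22 -1.77 -0.11 -0 -0 -0.053 1; 2.72 -1.94 -0.14 -0 -0 -0.064 1; 3.2 -2 -0.15 -0 -0 -0.071 1; 3.66 -1.93 -0.16 -0 -0 -0.079 1; 4.07 -1.76 -0.18 -0 -0 -0.083 1; 4.4 -1.48 -0.18 -0 -0 -0.088 1; 4.65 -1.12 -0.2 -0 -0 -0.091 1
4.81 -0.7 -0.19 -0 -0 -0.092 1; 4.85 -0.26 -0.19 -0 -0.001 -0.092 1; 4.78 0.19 -0.2 -0 0 -0.09 1; 4.6 0.59 -0.19 -0.001 0 -0.088 1; 4.32 0.95 -0.18 0 0 -0.084 1; 3.96 1.23 -0.17 0 0 -0.078 1; 3.5 1.4 -0.15 0 0 -0.071 1; 3.01 1.45 -0.14 0 0 -0.064 1
2.48 1.39 -0.11 0 0 -0.053 1; 1.9 1.22 -0.1 0 0 -0.043 1
end [553.  18. 230.] [3.141 0.    1.66 ]
```

Emit:
jog_arm(increments="1.7 -1.5 -0.1 0 0 -0.043 1; 2.2 -1.8 -0.1 0 0 -0.053 1; 2.7 -1.9 -0.15 0 0 -0.064 1; 3.2 -2 -0.15 0 0 -0.071 1; 3.7 -1.9 -0.15 0 0 -0.079 1; 4.1 -1.8 -0.2 0 0 -0.083 1; 4.4 -1.5 -0.2 0 0 -0.088 1; 4.65 -1.1 -0.2 0 0 -0.091 1")

```text
clock: 0.95
eef_pos: [355.0, -326.7, 214.6]
tcp_rot: [3.142, -0.0, 0.908]
contact_force: [0.7, 0.1, -0.1]
opening: 0.998
```

Emit:
jog_arm(increments="4.8 -0.7 -0.2 0 0 -0.092 1; 4.85 -0.25 -0.2 0 0 -0.092 1; 4.8 0.2 -0.2 0 0 -0.09 0.6; 4.6 0.6 -0.2 0 0 -0.088 0.6; 4.3 0.95 -0.2 0 0 -0.084 0.6; 4 1.2 -0.2 0 0 -0.078 0.6; 3.5 1.4 -0.15 0 0 -0.071 0.6; 3 1.45 -0.15 0 0 -0.064 0.6")

```text
clock: 1.75
eef_pos: [528.5, -24.2, 229.5]
tcp_rot: [-3.142, -0.0, 1.568]
contact_force: [1.0, 0.9, 0.3]
opening: 0.798
```

Emit:
jog_arm(increments="2.5 1.4 -0.1 0 0 -0.053 0.6; 1.9 1.2 -0.1 0 0 -0.043 0.6; 0 0 0 0 0 0 0.6; 0 0 0 0 0 0 0.6; 0 0 0 0 0 0 0.6; 0 0 0 0 0 0 0.6; 0 0 0 0 0 0 0.6; 0 0 0 0 0 0 0.6")

```text
clock: 2.55
eef_pos: [553.1, 17.8, 231.7]
tcp_rot: [3.142, 0.0, 1.659]
contact_force: [0.0, 0.1, -0.3]
opening: 0.803
```

```bash
python3 - <<'E'
from h import *
s=r.sense();print(s["clock"],s["eef_pos"],s["tcp_rot"],s["qpos"],s["opening"],s["contact_force"])
ci=r.camera_info("wrist"); im=r.grab_frame("wrist")
import pickle;pickle.dump((ci,im),open("w1.pkl","wb"))
cv2.imwrite("pics/w1.png",im[:,:,::-1])
E
```

```text
2.55 [553.09313706  17.76836812 231.67355482] [3.14151603e+00 4.72921226e-05 1.65895624e+00] [ 2.94324893e-02  2.13587816e-01  1.75546553e+00 -4.63415125e-05
  1.17246004e+00 -5.87094472e-02] 0.8033382987953408 [ 0.03748664  0.06434239 -0.27598443]
```

View pics/w1.png

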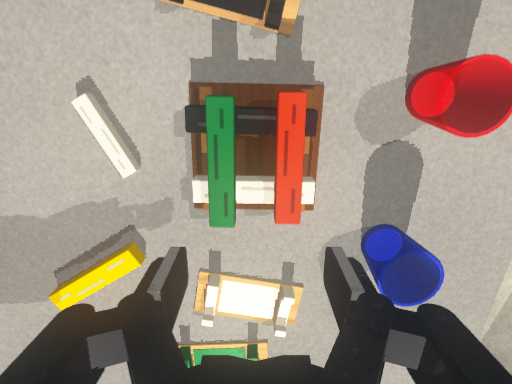

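The wrist view shows green at about (221,160), red at about (290,157), and white/black crossing beneath. The tray, white rest and both look-alikes (white stick (103,135), yellow (98,275)) are clear too. I'll measure from here.

```bash
python3 - <<'E'
from h import *
import pickle
ci,im=pickle.load(open("w1.pkl","rb"))
R,_=cv2.Rodrigues(ci["rvec"]);print("cam",(-R.T@ci["tvec"]).round(1))
hsv=cv2.cvtColor(im,cv2.COLOR_RGB2HSV)
red=cv2.inRange(hsv,(0,150,100),(7,255,255))|cv2.inRange(hsv,(174,150,100),(180,255,255))
grn=cv2.inRange(hsv,(55,100,50),(90,255,255))
wht=cv2.inRange(hsv,(10,0,190),(40,60,255))
blk=cv2.inRange(hsv,(0,0,0),(180,255,70))
def rep(name,m,roi,z,minA=25):
    k=np.zeros_like(m);a,b,c,d=roi;k[b:d,a:c]=255;m=m&k
    cs,_=cv2.findContours(m,cv2.RETR_EXTERNAL,cv2.CHAIN_APPROX_NONE)
    for c in cs:
        if cv2.contourArea(c)<minA: continue
        b=cv2.boxPoints(cv2.minAreaRect(c)); P=plane("wrist",b,z,ci)[:,:2]
        e=[P[1]-P[0],P[2]-P[1]]; e.sort(key=np.linalg.norm)
        L=e[1]; print(name,"px",b.mean(0).round(1),"c",P.mean(0).round(1),"size",np.linalg.norm(e[1]).round(1),np.linalg.norm(e[0]).round(1),"ang",round(np.degrees(np.arctan2(L[1],L[0]))%180,2), "corners",P.round(0).tolist())
rep("red",red,(180,80,330,235),68)
rep("grn",grn,(180,80,330,235),68)
rep("wht",wht,(180,160,330,215),44)
rep("blk",blk,(180,90,330,140),44)
rep("whtrest",wht,(190,260,310,340),4)
cv2.imwrite("pics/w1c.png",cv2.resize(im[75:235,175:335,::-1],None,fx=3.7,fy=3.7,interpolation=cv2.INTER_NEAREST))
E
```

```text
cam [545.2 101.5 403.5]
red px [289.1 157. ] c [589.6  23.6] size 149.2 30.4 ang 93.79 corners [[578.0, -52.0], [568.0, 97.0], [599.0, 99.0], [613.0, -50.0]]
grn px [219.5 160.5] c [513.6  13.1] size 148.3 29.8 ang 93.77 corners [[495.0, 86.0], [525.0, 88.0], [534.0, -60.0], [500.0, -63.0]]
wht px [254.5 192. ] c [555.6 -23.4] size 44.6 28.5 ang 5.03 corners [[532.0, -11.0], [577.0, -7.0], [580.0, -36.0], [534.0, -40.0]]
wht px [200. 191.] c [489.3 -28. ] size 28.4 19.3 ang 92.21 corners [[479.0, -15.0], [498.0, -13.0], [500.0, -41.0], [480.0, -43.0]]
wht px [182.4 166. ] c [467.6   1.8] size 11.7 6.3 ang 106.57 corners [[463.0, 6.0], [469.0, 9.0], [472.0, -3.0], [466.0, -5.0]]
wht px [315. 187.] c [628.4 -11.4] size 69.3 33.0 ang 99.46 corners [[607.0, 21.0], [640.0, 24.0], [651.0, -44.0], [616.0, -47.0]]
blk px [255. 121.] c [548.8  61.3] size 44.6 33.3 ang 5.05 corners [[525.0, 76.0], [570.0, 80.0], [573.0, 47.0], [527.0, 43.0]]
blk px [195.  118.5] c [481.1  58.1] size 29.9 22.2 ang 92.02 corners [[470.0, 72.0], [492.0, 74.0], [493.0, 44.0], [470.0, 42.0]]
whtrest px [247.8 299.2] c [ 562.  -212.7] size 86.7 59.0 ang 174.97 corners [[516.0, -238.0], [520.0, -179.0], [606.0, -187.0], [606.0, -247.0]]
whtrest px [249.5 299.5] c [ 564.7 -216. ] size 174.6 146.8 ang 5.01 corners [[472.0, -151.0], [646.0, -135.0], [667.0, -281.0], [475.0, -297.0]]
whtrest px [251.2 267.1] c [ 562.3 -155. ] size 89.6 30.5 ang 0.34 corners [[517.0, -170.0], [517.0, -140.0], [607.0, -139.0], [608.0, -170.0]]
whtrest px [199.  281.5] c [ 486.  -187.6] size 76.2 26.4 ang 92.22 corners [[472.0, -151.0], [498.0, -148.0], [501.0, -224.0], [473.0, -227.0]]
```

View pics/w1c.png

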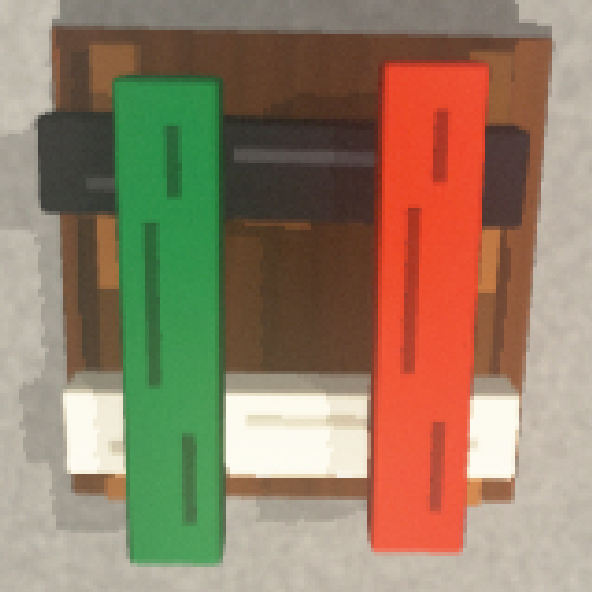

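Emit:
jog_arm(increments="0.05 1.2 3 0 0 0 0.3; 0.1 1.5 4 0 0 0 0.3; 0 1.1 3.5 0 0 0 0.3; 0 0 3 0 0 0 0.3; 0 0 2 0 0 0 0.3; 0 0 1.5 0 0 0 0.3; 0 0 1.4 0 0 0 0.3; 0 0 0.9 0 0 0 0.3", squeeze=50)

```text
clock: 3.4
eef_pos: [591.0, 23.1, 37.9]
tcp_rot: [-3.142, -0.0, 1.66]
contact_force: [0.0, 0.4, -0.0]
opening: 0.651
```

Emit:
jog_arm(increments="0 0 0 0 0 0 0.3; 0 0 0 0 0 0 -1; 0 0 0 0 0 0 -1; 0 0 0 0 0 0 -1; 0 0 0 0 0 0 -1; 0 0 0 0 0 0 -1; 0 0 0 0 0 0 -1; 0 0 0 0 0 0 -1")

```text
clock: 4.2
eef_pos: [591.1, 23.2, 38.9]
tcp_rot: [3.141, 0.0, 1.66]
contact_force: [-1.3, -0.5, 3.1]
opening: 0.001
```

Opening reads 0, so the fingers may have missed or slipped off. I'll look.

```bash
python3 - <<'E'
from h import *
a=r.grab_frame("wrist"); b=r.grab_frame("side")
cv2.imwrite("pics/w2.png",a[:,:,::-1]); cv2.imwrite("pics/s2.png",cv2.resize(b[120:300,150:370,::-1],None,fx=3,fy=3))
print(r.sense()["opening"],r.sense()["contact_force"])
E
```

```text
0.0005995142647610708 [-1.39468458  1.28037942  4.69260152]
```

View pics/w2.png

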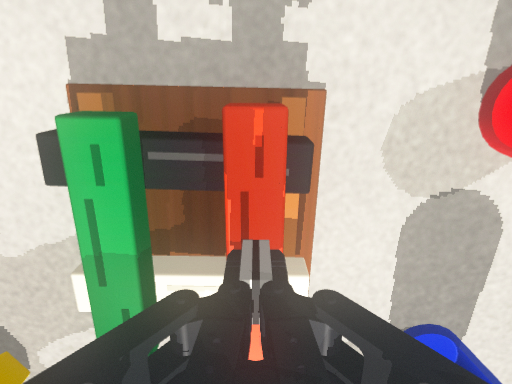

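View pics/s2.png

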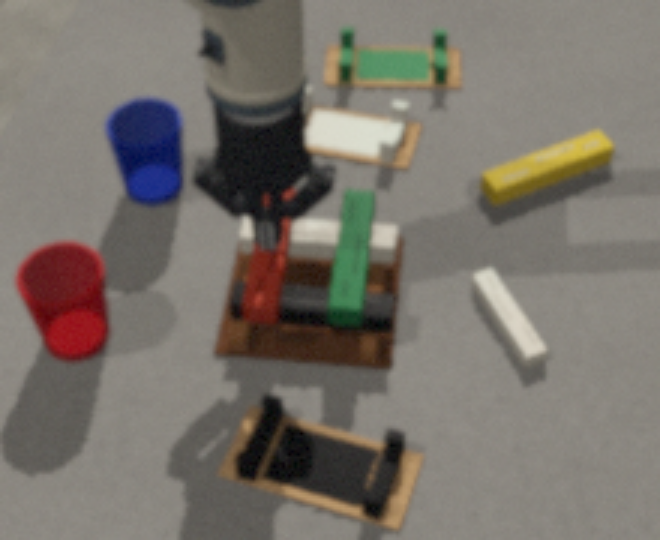

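```bash
python3 - <<'E'
from h import *
s=r.sense();ci=r.camera_info("wrist")
T=Ro.from_euler("xyz",s["tcp_rot"])
pr=lambda P,c=ci:cv2.projectPoints(np.array(P,float).reshape(-1,3),c["rvec"],c["tvec"],c["K"],c["dist_coeffs"])[0].reshape(-1,2).round(0)
print("tcp px wrist",pr([s["eef_pos"],s["eef_pos"]+[0,0,19],s["eef_pos"]+[0,0,30]]))
u=np.array([np.cos(1.66),np.sin(1.66),0])*75;v=np.array([np.sin(1.66),-np.cos(1.66),0])*15
c=np.array([590.5,23,68])
for dz in(0,10,30): print(dz,pr([c+[0,0,dz]+u+v,c+[0,0,dz]+u-v]).tolist())
cs=r.camera_info("side");print("side", (pr([s["eef_pos"],s["eef_pos"]+[0,0,30],c-u,c+u],cs)-[150,120])*3)
a=cv2.imread("pics/w2.png");cv2.imwrite("pics/w2c.png",cv2.resize(a[224:384,150:360],None,fx=3.6,fy=3.6))
E
```

```text
tcp px wrist [[256. 230.]
 [256. 245.]
 [256. 255.]]
0 [[288.0, 105.0], [221.0, 105.0]]
10 [[291.0, 107.0], [218.0, 107.0]]
30 [[297.0, 111.0], [212.0, 111.0]]
side [[267. 264.]
 [264. 243.]
 [276. 186.]
 [255. 306.]]
```

View pics/w2c.png

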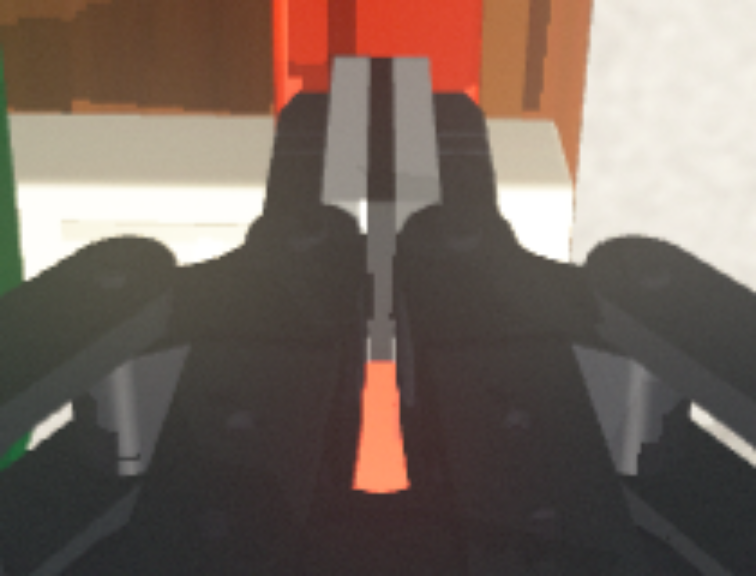

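The tips sit about 29 mm behind the reported TCP in both the wrist and side views: side tip at crop (268,245) against a predicted TCP of (267,264). So the fingers shut on top of the stone, at z about 68, without moving it. I'll lift, open and measure the finger length before going deeper.

Emit:
jog_arm(increments="0 0 -0.5 0 0 0 -1; 0 0 -1.5 0 0 0 -1; 0 0 0 0 0 0 0.2; 0 0 0 0 0 0 0.2; 0 0 0 0 0 0 0.2; 0 0 0 0 0 0 0.2; 0 0 0 0 0 0 0.2; 0 0 0 0 0 0 0.2")

```text
clock: 5.1
eef_pos: [590.8, 23.1, 58.3]
tcp_rot: [-3.141, -0.0, 1.66]
contact_force: [0.1, 0.7, 0.1]
opening: 0.6
```

```bash
python3 - <<'E'
from h import *
s=r.sense();ci=r.camera_info("wrist");print(s["clock"],s["eef_pos"],s["opening"],s["contact_force"])
a=r.grab_frame("wrist"); b=r.grab_frame("side")
cv2.imwrite("pics/w3.png",a[:,:,::-1]); cv2.imwrite("pics/s3.png",cv2.resize(b[140:260,200:320,::-1],None,fx=5,fy=5))
pr=lambda P,c=ci:cv2.projectPoints(np.array(P,float).reshape(-1,3),c["rvec"],c["tvec"],c["K"],c["dist_coeffs"])[0].reshape(-1,2).round(0)
cs=r.camera_info("side")
v=np.array([np.sin(1.66),-np.cos(1.66),0])*25.5
for h in(0,15,30,45):
  p=s["eef_pos"]+[0,0,h]; print(h,pr([p+v,p-v]).tolist(),((pr([p+v,p-v],cs)-[200,140])*5).tolist())
E
```

```text
5.1 [590.77699729  23.13570721  58.33139098] 0.5999593916498493 [0.06556614 0.73932567 0.14630069]
0 [[298.0, 230.0], [214.0, 230.0]] [[150.0, 315.0], [240.0, 320.0]]
15 [[301.0, 241.0], [211.0, 241.0]] [[145.0, 295.0], [240.0, 300.0]]
30 [[305.0, 255.0], [207.0, 255.0]] [[145.0, 280.0], [235.0, 285.0]]
45 [[310.0, 272.0], [202.0, 272.0]] [[140.0, 260.0], [235.0, 265.0]]
```

View pics/w3.png

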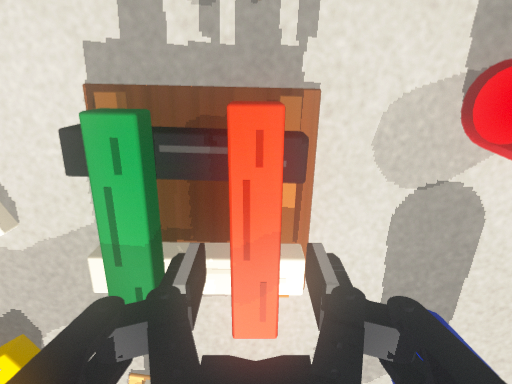

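View pics/s3.png

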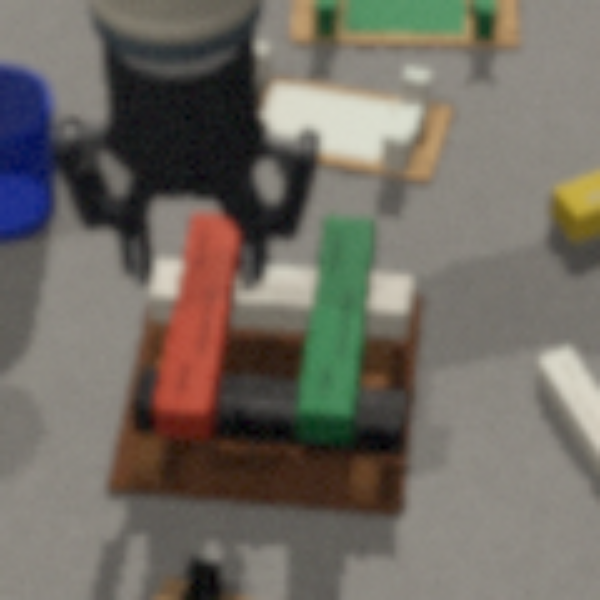

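```bash
python3 - <<'E'
from h import *
s=r.sense();T=Ro.from_euler("xyz",s["tcp_rot"])
for w,sd in (((197,246),(250.4,195.5)),((314,246),(227.6,195.5))):
    o1,d1=ray("wrist",[w]);o2,d2=ray("side",[sd]);d1=d1[0];d2=d2[0]
    A=np.c_[d1,-d2];t=np.linalg.lstsq(A,o2-o1,rcond=None)[0]
    a,b=o1+t[0]*d1,o2+t[1]*d2; m=(a+b)/2
    print(m.round(1),"gap",np.linalg.norm(a-b).round(1),"tool",T.inv().apply(m-s["eef_pos"]).round(1))
E
```

```text
[558.6  25.9  95.1] gap 8.3 tool [  5.7 -32.  -36.6]
[615.8  38.8 102.6] gap 1.0 tool [ 13.4  26.2 -44.2]
```

Triangulating both tips puts them 37–44 mm behind the reported TCP at 0.6 opening, so about 30 mm when shut. I'll go down to a reported z of about 16, which puts the tips at about 52, and watch the force.

Emit:
jog_arm(increments="0 0 1 0 0 0 0.2; 0 0 1 0 0 0 0.2; 0 0 1 0 0 0 0.2; 0 0 0.7 0 0 0 0.2; 0 0 0.5 0 0 0 0.2; 0 0 0 0 0 0 -1; 0 0 0 0 0 0 -1; 0 0 0 0 0 0 -1")

```text
clock: 6.0
eef_pos: [591.0, 23.2, 16.7]
tcp_rot: [3.141, -0.0, 1.66]
contact_force: [-0.1, -1.0, -3.4]
opening: 0.341
```

Emit:
jog_arm(increments="0 0 0 0 0 0 -1; 0 0 0 0 0 0 -1; 0 0 0 0 0 0 -1; 0 0 0 0 0 0 -1; 0 0 0 0 0 0 -1; 0 0 0 0 0 0 -1; 0 0 0 0 0 0 -1; 0 0 0 0 0 0 -1")

```text
clock: 6.8
eef_pos: [591.0, 23.2, 16.6]
tcp_rot: [-3.142, -0.0, 1.66]
contact_force: [-0.8, -0.7, -2.7]
opening: 0.339
```

```bash
python3 - <<'E'
from h import *
a=r.grab_frame("wrist"); b=r.grab_frame("side")
cv2.imwrite("pics/w4.png",a[:,:,::-1]); cv2.imwrite("pics/s4.png",cv2.resize(b[140:260,200:320,::-1],None,fx=5,fy=5))
E
```

```text
(no output)
```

View pics/w4.png

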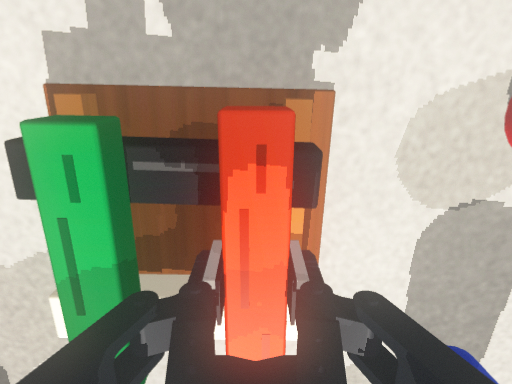

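View pics/s4.png

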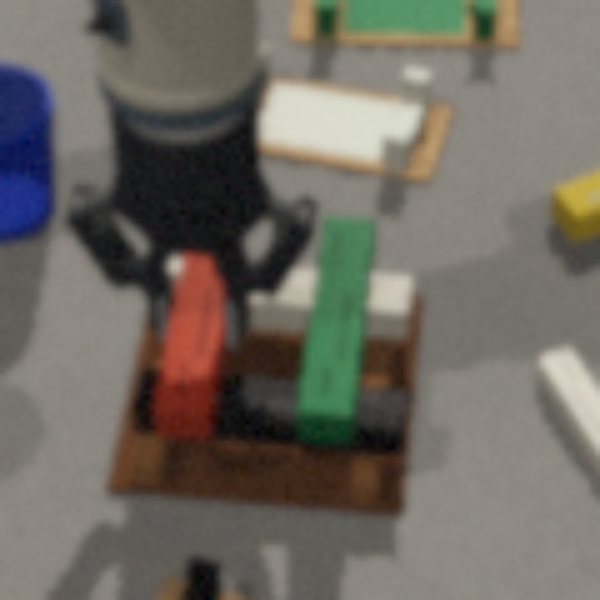

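It's gripped: opening 0.34, about 29 mm, and the fingers are around the red stone's middle. Now lift and carry.

Emit:
jog_arm(increments="0 0 -0.3 0 0 0 -1; 0 0 -0.6 0 0 0 -1; 0 0 -1 0 0 0 -1; 0 0 -1.5 0 0 0 -1; 0 0 -1.5 0 0 0 -1; 0 0 -1.2 0 0 0 -1; 0 0 -0.7 0 0 0 -1; 0 0 -0.4 0 0 0 -1")

```text
clock: 7.7
eef_pos: [591.4, 23.1, 89.8]
tcp_rot: [3.14, 0.0, 1.66]
contact_force: [0.7, 0.0, -3.0]
opening: 0.341
```

```bash
python3 - <<'E'
from h import *
s=r.sense();print(s["eef_pos"],s["opening"],s["contact_force"],s["wrist_torque"])
cv2.imwrite("pics/w5.png",r.grab_frame("wrist")[:,:,::-1])
plan([515.5,356,85],-0.026,18,open_=-1)
E
```

```text
[591.38901034  23.14403228  89.79593518] 0.3414035239693159 [ 0.74089472  0.02781893 -3.03880154] [ 0.00048676 -0.03862266 -0.02046017]
1.09 -0.15 0.02 0 -0 0.054 -1; 1.36 -0.26 0.01 0 -0 0.069 -1; 1.57 -0.41 0.03 0 -0 0.08 -1; 1.73 -0.61 0.02 0 -0 0.091 -1; 1.83 -0.84 0.03 0 -0 0.099 -1; 1.86 -1.09 0.03 0 -0 0.107 -1; 1.82 -1.34 0.03 0 -0 0.111 -1; 1.71 -1.58 0.04 0 -0.001 0.115 -1
1.54 -1.8 0.03 0 0 0.117 -1; 1.32 -1.96 0.03 0.001 0 0.117 -1; 1.07 -2.07 0.03 -0 0 0.115 -1; 0.8 -2.12 0.03 -0 0 0.111 -1; 0.53 -2.08 0.03 -0 0 0.107 -1; 0.29 -2 0.03 -0 0 0.099 -1; 0.08 -1.83 0.03 -0 -0 0.091 -1; -0.08 -1.63 0.02 -0 -0 0.08 -1
-0.18 -1.37 0.02 0 -0 0.068 -1; -0.21 -1.08 0.02 0 -0 0.055 -1
end [515.5 356.   85. ] [ 3.142 -0.    -0.026]
```

View pics/w5.png

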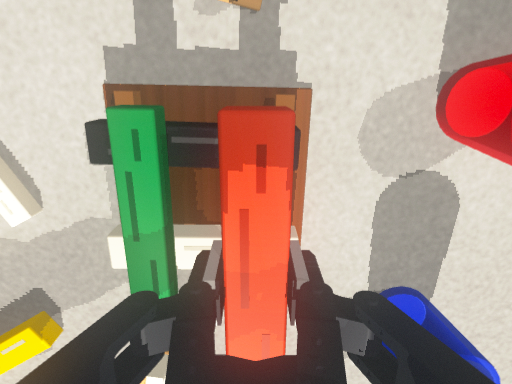

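Emit:
jog_arm(increments="1.1 -0.15 0 0 0 0.054 -1; 1.35 -0.25 0 0 0 0.069 -1; 1.55 -0.4 0 0 0 0.08 -1; 1.75 -0.6 0 0 0 0.091 -1; 1.85 -0.85 0.05 0 0 0.099 -1; 1.85 -1.1 0.05 0 0 0.107 -1; 1.8 -1.35 0.05 0 0 0.111 -1; 1.7 -1.6 0.05 0 0 0.115 -1")

```text
clock: 8.55
eef_pos: [557.2, 167.1, 86.0]
tcp_rot: [-3.141, 0.001, 0.929]
contact_force: [0.8, -0.2, -1.5]
opening: 0.336
```

Emit:
jog_arm(increments="1.55 -1.8 0.05 0 0 0.117 -1; 1.3 -1.95 0.05 0 0 0.117 -1; 1.1 -2.1 0.05 0 0 0.115 -1; 0.8 -2.1 0.05 0 0 0.111 -1; 0.55 -2.1 0.05 0 0 0.107 -1; 0.3 -2 0.05 0 0 0.099 -1; 0.1 -1.8 0 0 0 0.091 -1; -0.1 -1.65 0 0 0 0.08 -1")

```text
clock: 9.35
eef_pos: [519.9, 332.8, 82.9]
tcp_rot: [3.141, 0.001, 0.093]
contact_force: [0.2, 1.0, -2.7]
opening: 0.339
```

Emit:
jog_arm(increments="-0.2 -1.35 0 0 0 0.068 -1; -0.2 -1.1 0 0 0 0.055 -1; 0 0 1.5 0 0 0 -1; 0 0 2 0 0 0 -1; 0 0 1.5 0 0 0 -1; 0 0 0.7 0 0 0 -1; 0 0 0 0 0 0 -1; 0 0 0 0 0 0 -1")

```text
clock: 10.15
eef_pos: [515.3, 356.3, 26.7]
tcp_rot: [-3.142, -0.0, -0.026]
contact_force: [0.1, 0.0, -2.6]
opening: 0.343
```

```bash
python3 - <<'E'
from h import *
s=r.sense();print(s["eef_pos"],s["tcp_rot"],s["opening"],s["contact_force"],s["wrist_torque"])
cv2.imwrite("pics/w6.png",r.grab_frame("wrist")[:,:,::-1])
cv2.imwrite("pics/t6.png",cv2.resize(r.grab_frame("top")[140:260,60:220,::-1],None,fx=4,fy=4))
E
```

```text
[515.3066053  356.25328967  26.66816425] [-3.14150637e+00 -6.99632960e-05 -2.61909915e-02] 0.34306333674532774 [ 0.09438849  0.04497176 -2.6477096 ] [-0.02821886  0.00059217 -0.03154038]
```

View pics/w6.png

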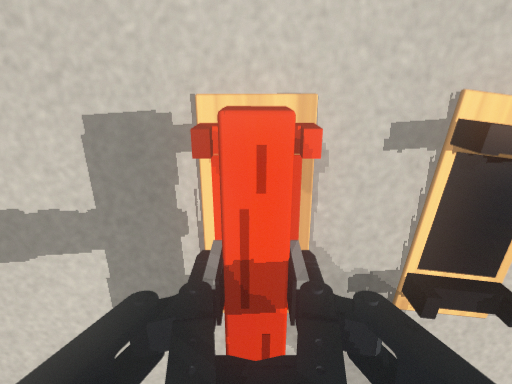

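View pics/t6.png

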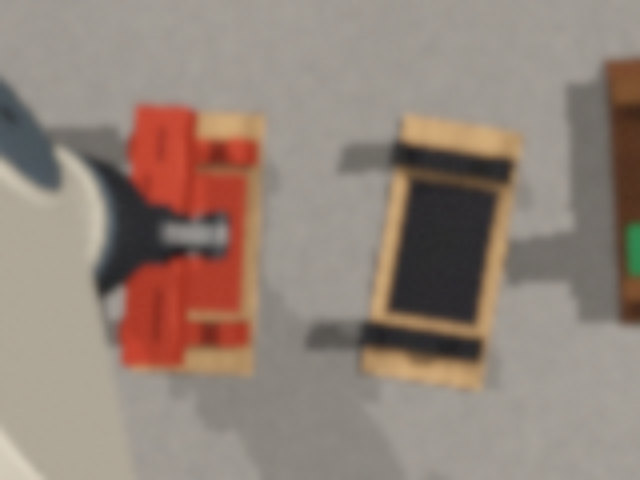

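Centred between the prongs (left 191–221, right 294–321 px). Lower the remaining ~34 mm.

Emit:
jog_arm(increments="0 0 1 0 0 0 -1; 0 0 0.8 0 0 0 -1; 0 0 0.6 0 0 0 -1; 0 0 0.4 0 0 0 -1; 0 0 0.3 0 0 0 -1; 0 0 0.2 0 0 0 -1; 0 0 0.1 0 0 0 -1; 0 0 0 0 0 0 -1")

```text
clock: 11.05
eef_pos: [515.1, 356.4, -7.4]
tcp_rot: [-3.142, -0.0, -0.026]
contact_force: [0.0, -1.1, -2.9]
opening: 0.343
```

Emit:
jog_arm(increments="0 0 0.1 0 0 0 -1; 0 0 0.1 0 0 0 -1; 0 0 0 0 0 0 -1; 0 0 0 0 0 0 -1; 0 0 0 0 0 0 -1; 0 0 0 0 0 0 -1; 0 0 0 0 0 0 -1; 0 0 0 0 0 0 -1")

```text
clock: 11.85
eef_pos: [515.2, 356.5, -7.6]
tcp_rot: [-3.141, -0.001, -0.026]
contact_force: [-5.1, -4.1, 14.6]
opening: 0.341
```

Contact at the expected height (14.6 N up). Release, then back off.

Emit:
jog_arm(increments="0 0 -0.1 0 0 0 -1; 0 0 0 0 0 0 0.1; 0 0 0 0 0 0 0.1; 0 0 0 0 0 0 0.1; 0 0 -1 0 0 0 0.1; 0 0 -2 0 0 0 0.1; 0 0 -3 0 0 0 0.1; 0 0 -3 0 0 0 0.1")

```text
clock: 12.65
eef_pos: [514.8, 356.2, 82.8]
tcp_rot: [3.141, 0.0, -0.026]
contact_force: [0.6, 0.6, -0.1]
opening: 0.553
```

```bash
python3 - <<'E'
from h import *
s=r.sense();print(s["eef_pos"],s["opening"],s["contact_force"])
cv2.imwrite("pics/w7.png",r.grab_frame("wrist")[:,:,::-1])
plan([514.5,14,90],1.66,18,open_=0.2)
E
```

```text
[514.83012885 356.20273798  82.84388019] 0.5527103933256333 [ 0.59883723  0.60498185 -0.13820823]
0.02 1.11 -0.01 0 -0 -0.054 0.2; -0.05 1.39 -0.01 0 -0.001 -0.069 0.2; -0.17 1.63 -0.02 0 0 -0.08 0.2; -0.34 1.82 -0.01 0 -0 -0.091 0.2; -0.56 1.95 -0.02 0 -0.001 -0.099 0.2; -0.79 2.02 -0.02 0 -0 -0.107 0.2; -1.06 2.02 -0.02 0 -0 -0.111 0.2; -1.31 1.95 -0.02 0.001 -0.001 -0.115 0.2
-1.55 1.81 -0.02 -0 -0 -0.117 0.2; -1.75 1.61 -0.02 -0 -0.001 -0.117 0.2; -1.9 1.38 -0.02 0 -0 -0.115 0.2; -1.99 1.12 -0.02 0 -0.001 -0.112 0.2; -2 0.85 -0.01 0 -0 -0.106 0.2; -1.94 0.59 -0.02 0 -0.001 -0.099 0.2; -1.81 0.36 -0.01 0 -0 -0.091 0.2; -1.63 0.17 -0.01 0.001 -0 -0.081 0.2
-1.4 0.04 -0.01 -0 -0.001 -0.068 0.2; -1.1 -0.05 -0 -0 0 -0.054 0.2
end [514.5  14.   90. ] [-3.141 -0.     1.66 ]
```

View pics/w7.png

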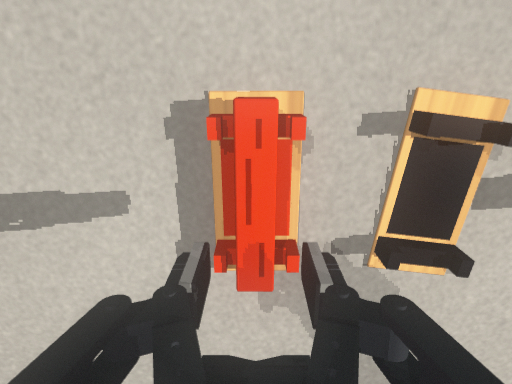

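Emit:
jog_arm(increments="0 1.1 0 0 0 -0.054 0.2; -0.05 1.4 0 0 0 -0.069 0.2; -0.15 1.65 0 0 0 -0.08 0.2; -0.35 1.8 0 0 0 -0.091 0.2; -0.55 1.95 0 0 0 -0.099 0.2; -0.8 2 0 0 0 -0.107 0.2; -1.05 2 0 0 0 -0.111 0.2; -1.3 1.95 0 0 0 -0.115 0.2")

```text
clock: 13.5
eef_pos: [513.8, 207.9, 82.2]
tcp_rot: [3.141, -0.001, 0.705]
contact_force: [0.9, 0.1, -0.1]
opening: 0.602
```

Emit:
jog_arm(increments="-1.55 1.8 0 0 0 -0.117 0.2; -1.75 1.6 0 0 0 -0.117 0.2; -1.9 1.4 0 0 0 -0.115 0.2; -2 1.1 0 0 0 -0.112 0.2; -2 0.85 0 0 0 -0.106 0.2; -1.95 0.6 0 0 0 -0.099 0.2; -1.8 0.35 0 0 0 -0.091 0.2; -1.65 0.15 0 0 0 -0.081 0.2")

```text
clock: 14.3
eef_pos: [511.9, 36.8, 82.1]
tcp_rot: [3.141, -0.0, 1.541]
contact_force: [0.8, -0.0, 0.9]
opening: 0.6
```

Emit:
jog_arm(increments="-1.4 0.05 0 0 0 -0.068 0.2; -1.1 -0.05 0 0 0 -0.054 0.2; 0 0 0 0 0 0 0.2; 0 0 0 0 0 0 0.2; 0 0 0 0 0 0 0.2; 0 0 0 0 0 0 0.2; 0 0 0 0 0 0 0.2; 0 0 0 0 0 0 0.2")

```text
clock: 15.1
eef_pos: [511.6, 13.0, 81.6]
tcp_rot: [-3.142, -0.0, 1.66]
contact_force: [-0.9, -0.2, 0.5]
opening: 0.6
```

```bash
cat >> h.py <<'E'
def masks(im):
    hsv=cv2.cvtColor(im,cv2.COLOR_RGB2HSV)
    return dict(red=cv2.inRange(hsv,(0,150,100),(7,255,255))|cv2.inRange(hsv,(174,150,100),(180,255,255)),
     grn=cv2.inRange(hsv,(55,100,50),(90,255,255)), wht=cv2.inRange(hsv,(10,0,190),(40,60,255)), blk=cv2.inRange(hsv,(0,0,0),(180,255,70)))
def rects(cam,name,m,roi,z,minA=25,ci=None):
    k=np.zeros_like(m);a,b,c,d=roi;k[b:d,a:c]=255;m=m&k
    cs,_=cv2.findContours(m,cv2.RETR_EXTERNAL,cv2.CHAIN_APPROX_NONE)
    for c in cs:
        if cv2.contourArea(c)<minA: continue
        b=cv2.boxPoints(cv2.minAreaRect(c)); P=plane(cam,b,z,ci)[:,:2]
        e=[P[1]-P[0],P[2]-P[1]]; e.sort(key=np.linalg.norm); L=e[1]
        print(name,"px",b.mean(0).round(1),"c",P.mean(0).round(1),"size",np.linalg.norm(e[1]).round(1),np.linalg.norm(e[0]).round(1),"ang",round(np.degrees(np.arctan2(L[1],L[0]))%180,2))
E
python3 - <<'E'
from h import *
s=r.sense();print(s["eef_pos"],s["tcp_rot"],s["opening"])
a=r.grab_frame("wrist");t=r.grab_frame("top")
cv2.imwrite("pics/w8.png",a[:,:,::-1]);cv2.imwrite("pics/t8.png",t[:,:,::-1])
rects("wrist","grn",masks(a)["grn"],(150,60,350,250),68,200)
E
```

```text
[511.64868009  12.98091973  81.56836081] [-3.14155100e+00 -2.21520034e-05  1.66001502e+00] 0.6002773340619421
grn px [262. 175.] c [513.1  39.9] size 95.7 28.6 ang 97.01
```

View pics/w8.png

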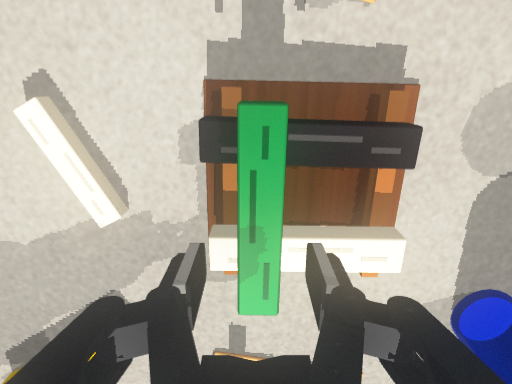

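View pics/t8.png

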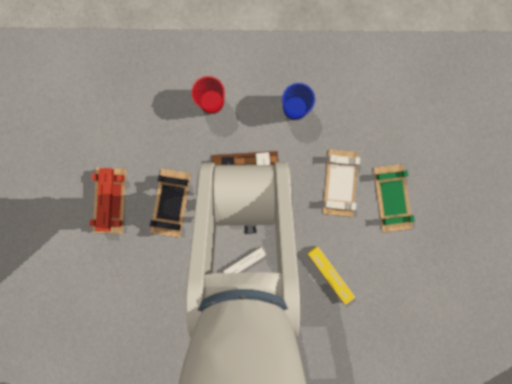

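Green is at columns 238–285, about 3 mm toward +x of the tool. I'll correct y by +0.3 cm and descend. Red sits on its rest in the top view at (107,200).

Emit:
jog_arm(increments="0 0.3 1 0 0 0 0.2; 0 0 1.5 0 0 0 0.2; 0 0 1.5 0 0 0 0.2; 0 0 1.2 0 0 0 0.2; 0 0 0.8 0 0 0 0.2; 0 0 0.5 0 0 0 0.2; 0 0 0 0 0 0 -1; 0 0 0 0 0 0 -1")

```text
clock: 16.0
eef_pos: [514.9, 12.9, 16.9]
tcp_rot: [3.141, -0.0, 1.66]
contact_force: [-0.2, -0.3, -3.0]
opening: 0.341
```

Emit:
jog_arm(increments="0 0 0 0 0 0 -1; 0 0 0 0 0 0 -1; 0 0 -0.3 0 0 0 -1; 0 0 -0.8 0 0 0 -1; 0 0 -1.2 0 0 0 -1; 0 0 -1.8 0 0 0 -1; 0 0 -1.8 0 0 0 -1; 0 0 -1.3 0 0 0 -1")

```text
clock: 16.8
eef_pos: [515.3, 13.0, 90.7]
tcp_rot: [3.14, 0.0, 1.66]
contact_force: [1.3, 0.3, -2.8]
opening: 0.341
```

```bash
python3 - <<'E'
from h import *
s=r.sense();print(s["eef_pos"],s["opening"],s["contact_force"],s["wrist_torque"])
cv2.imwrite("pics/w9.png",r.grab_frame("wrist")[:,:,::-1])
plan([526,-340.6,85],0.131,18,open_=-1)
E
```

```text
[515.29833655  12.95807348  90.67541434] 0.34096982973036966 [ 1.29764247  0.32350675 -2.79739776] [-0.01217179 -0.01328238  0.02902623]
-1.14 -0.07 0.02 0 -0 0.049 -1; -1.43 -0.02 0.03 0 -0 0.062 -1; -1.68 0.08 0.04 0 -0 0.073 -1; -1.89 0.24 0.04 0.001 -0.001 0.082 -1; -2.05 0.42 0.04 -0 0 0.091 -1; -2.13 0.65 0.05 0 0 0.096 -1; -2.17 0.89 0.05 0 -0 0.101 -1; -2.12 1.14 0.05 0.001 -0 0.104 -1
-2.03 1.38 0.05 -0 -0 0.106 -1; -1.87 1.58 0.05 -0 -0.001 0.106 -1; -1.67 1.75 0.05 0 0 0.105 -1; -1.43 1.85 0.05 0 -0 0.101 -1; -1.18 1.89 0.05 0.001 -0 0.096 -1; -0.92 1.87 0.04 -0 -0 0.09 -1; -0.69 1.78 0.04 0 -0.001 0.083 -1; -0.48 1.62 0.03 0 0 0.073 -1
-0.31 1.39 0.03 0 0 0.062 -1; -0.17 1.13 0.03 0 0 0.049 -1
end [ 526.  -340.6   85. ] [3.141 0.    0.131]
```

View pics/w9.png

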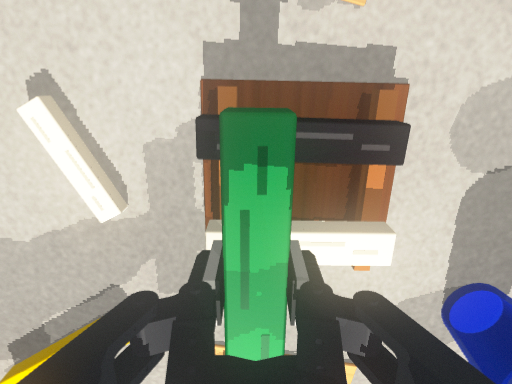

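Emit:
jog_arm(increments="-1.15 -0.05 0 0 0 0.049 -1; -1.45 0 0 0 0 0.062 -1; -1.7 0.1 0 0 0 0.073 -1; -1.9 0.25 0.05 0 0 0.082 -1; -2.05 0.4 0.05 0 0 0.091 -1; -2.15 0.65 0.05 0 0 0.096 -1; -2.15 0.9 0.05 0 0 0.101 -1; -2.1 1.15 0.05 0 0 0.104 -1")

```text
clock: 17.65
eef_pos: [518.6, -141.2, 85.1]
tcp_rot: [-3.14, 0.001, 0.995]
contact_force: [0.2, -0.0, -2.7]
opening: 0.338
```

Emit:
jog_arm(increments="-2.05 1.4 0.05 0 0 0.106 -1; -1.85 1.6 0.05 0 0 0.106 -1; -1.65 1.75 0.05 0 0 0.105 -1; -1.45 1.85 0.05 0 0 0.101 -1; -1.2 1.9 0.05 0 0 0.096 -1; -0.9 1.85 0.05 0 0 0.09 -1; -0.7 1.8 0 0 0 0.083 -1; -0.5 1.6 0 0 0 0.073 -1")

```text
clock: 18.45
eef_pos: [523.3, -317.1, 81.8]
tcp_rot: [-3.141, 0.001, 0.236]
contact_force: [0.5, -1.2, -2.1]
opening: 0.34
```

Emit:
jog_arm(increments="-0.3 1.4 0 0 0 0.062 -1; -0.15 1.1 0 0 0 0.049 -1; 0 0 1.5 0 0 0 -1; 0 0 2 0 0 0 -1; 0 0 1.5 0 0 0 -1; 0 0 0.7 0 0 0 -1; 0 0 0 0 0 0 -1; 0 0 0 0 0 0 -1")

```text
clock: 19.25
eef_pos: [525.5, -341.0, 26.1]
tcp_rot: [-3.142, 0.0, 0.131]
contact_force: [0.3, -0.2, -2.3]
opening: 0.341
```

```bash
python3 - <<'E'
from h import *
s=r.sense();print(s["eef_pos"],s["tcp_rot"],s["opening"],s["contact_force"])
cv2.imwrite("pics/w10.png",r.grab_frame("wrist")[:,:,::-1])
t=r.grab_frame("top");cv2.imwrite("pics/t10.png",t[:,:,::-1])
m=masks(t)
rects("top","redst",m["red"],(85,160,135,240),44)
rects("top","wht",m["wht"],(205,145,290,225),44)
rects("top","blk",m["blk"],(210,150,245,225),44)
E
```

```text
[ 525.53912222 -340.99234748   26.11184049] [-3.14159257e+00  1.39401135e-05  1.31130327e-01] 0.340861711915914 [ 0.30585133 -0.16927632 -2.27165955]
redst px [106.5 199.6] c [515.2 348.3] size 145.2 73.5 ang 179.04
wht px [263.5 170.8] c [586.1 -21.6] size 88.5 30.6 ang 4.11
blk px [228.6 188.7] c [543.1  60.8] size 147.8 47.6 ang 7.48
```

View pics/w10.png

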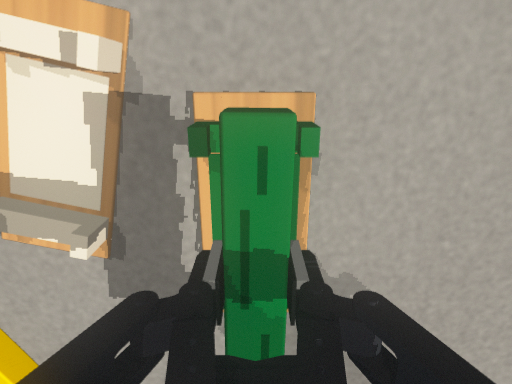

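View pics/t10.png

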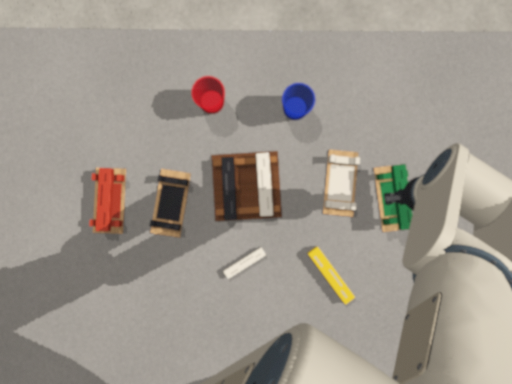

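Green is aligned within ~2 mm: prongs 189–319 with mid 254, stone mid 258. I'll nudge −1 mm in y and lower.

Emit:
jog_arm(increments="0 -0.1 1 0 0 0 -1; 0 0 0.8 0 0 0 -1; 0 0 0.6 0 0 0 -1; 0 0 0.4 0 0 0 -1; 0 0 0.3 0 0 0 -1; 0 0 0.2 0 0 0 -1; 0 0 0.1 0 0 0 -1; 0 0 0.1 0 0 0 -1")

```text
clock: 20.15
eef_pos: [525.2, -340.1, -7.3]
tcp_rot: [-3.141, 0.0, 0.131]
contact_force: [-7.7, 5.9, 25.3]
opening: 0.338
```

Emit:
jog_arm(increments="0 0 -0.1 0 0 0 -1; 0 0 0 0 0 0 0.1; 0 0 0 0 0 0 0.1; 0 0 0 0 0 0 0.1; 0 0 -1 0 0 0 0.1; 0 0 -2 0 0 0 0.1; 0 0 -3 0 0 0 0.1; 0 0 -3 0 0 0 0.1")

```text
clock: 20.95
eef_pos: [525.0, -339.9, 83.3]
tcp_rot: [-3.141, 0.001, 0.131]
contact_force: [0.5, -0.2, 1.0]
opening: 0.551
```

```bash
python3 - <<'E'
from h import *
s=r.sense();print(s["eef_pos"],s["opening"],s["contact_force"])
cv2.imwrite("pics/w11.png",r.grab_frame("wrist")[:,:,::-1])
im=cv2.imread("pics/t10.png");m=masks(im[:,:,::-1].copy())
cv2.imwrite("pics/t10c.png",cv2.resize(im[140:230,200:300],None,fx=6,fy=6,interpolation=cv2.INTER_NEAREST))
E
```

```text
[ 524.99334757 -339.92555157   83.30573168] 0.5506948829800481 [ 0.54065971 -0.20814444  0.95483057]
```

View pics/w11.png

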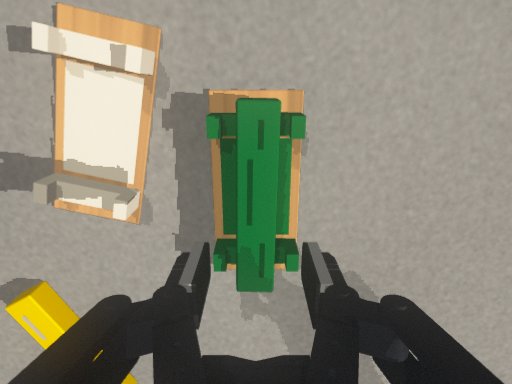

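View pics/t10c.png

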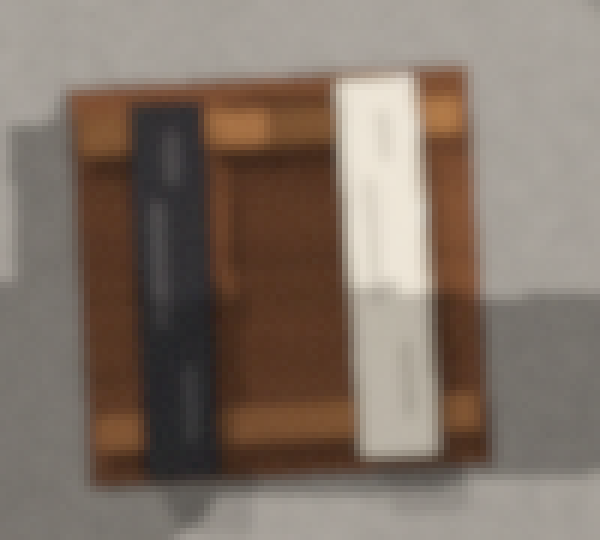

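Crop corners: white (335,78),(414,74),(440,458),(360,460); black (133,105),(203,103),(217,470),(145,474). Converting those to world.

```bash
python3 - <<'E'
from h import *
for n,c in (("wht",[(335,78),(414,74),(440,458),(360,460)]),("blk",[(133,105),(203,103),(217,470),(145,474)])):
    P=plane("top",np.array(c)/6-.5+[200,140],44)[:,:2]; L=(P[0]+P[1]-P[2]-P[3])/2
    print(n,P.mean(0).round(1),np.linalg.norm(L).round(1),np.linalg.norm(P[1]-P[0]).round(1),np.degrees(np.arctan2(L[1],L[0])).round(2))
plan([554,-23.5,60],0.094,14,open_=0.2)
E
```

```text
wht [554.6 -23.1] 152.0 31.4 4.14
blk [545.9  60.9] 145.7 27.7 2.6
0.29 -1.34 0.12 0 -0 0.002 0.2; 0.37 -1.76 0.15 0 -0.001 0.002 0.2; 0.45 -2.09 0.19 0.001 0 0.002 0.2; 0.5 -2.37 0.21 0 -0 0.003 0.2; 0.53 -2.57 0.23 0 -0.001 0.003 0.2; 0.55 -2.72 0.24 0.001 -0 0.003 0.2; 0.56 -2.78 0.26 0 -0.001 0.003 0.2; 0.55 -2.79 0.25 0 0 0.004 0.2
0.52 -2.72 0.24 0.001 -0 0.003 0.2; 0.49 -2.58 0.23 0 -0.001 0.003 0.2; 0.45 -2.38 0.22 0 -0 0.003 0.2; 0.39 -2.11 0.19 0.001 -0.001 0.002 0.2; 0.32 -1.76 0.16 -0 0 0.002 0.2; 0.24 -1.35 0.12 0 -0 0.002 0.2
end [554.  -23.5  60. ] [ 3.141 -0.     0.094]
```

Emit:
jog_arm(increments="0.3 -1.35 0.1 0 0 0.003 0.2; 0.35 -1.75 0.15 0 0 0.003 0.2; 0.45 -2.1 0.2 0 0 0.003 0.2; 0.5 -2.35 0.2 0 0 0.003 0.2; 0.55 -2.55 0.25 0 0 0.003 0.2; 0.55 -2.7 0.25 0 0 0.003 0.2; 0.55 -2.8 0.25 0 0 0.003 0.2; 0.55 -2.8 0.25 0 0 0.004 0.2")

```text
clock: 21.8
eef_pos: [539.5, -150.0, 64.0]
tcp_rot: [-3.14, 0.003, 0.106]
contact_force: [0.2, 0.4, -0.0]
opening: 0.6
```

Emit:
jog_arm(increments="0.5 -2.7 0.25 0 0 0.004 0.2; 0.5 -2.6 0.25 0 0 0.003 0.2; 0.45 -2.4 0.2 0 0 0.003 0.2; 0.4 -2.1 0.2 0 0 0.003 0.2; 0.3 -1.75 0.15 0 0 0.003 0.2; 0.25 -1.35 0.1 0 0 0.003 0.2; 0 0 0 0 0 0 0.2; 0 0 0 0 0 0 0.2")

```text
clock: 22.6
eef_pos: [551.7, -21.8, 53.6]
tcp_rot: [3.142, 0.001, 0.088]
contact_force: [0.2, -0.2, 0.5]
opening: 0.602
```

```bash
python3 - <<'E'
from h import *
s=r.sense();print(s["clock"],s["eef_pos"],s["tcp_rot"],s["opening"],s["contact_force"])
a=r.grab_frame("wrist")
cv2.imwrite("pics/w12.png",a[:,:,::-1])
rects("wrist","wht",masks(a)["wht"],(210,60,302,240),44,200)
E
```

```text
22.6 [551.70145508 -21.80884035  53.6081537 ] [3.14158628e+00 1.08481897e-03 8.79013985e-02] 0.6024235350261746 [ 0.23547358 -0.19742109  0.47602458]
wht px [261.  168.5] c [584.5 -23. ] size 87.9 27.9 ang 3.84
```

View pics/w12.png

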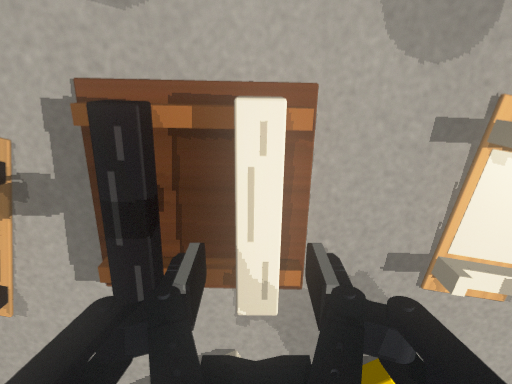

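White's axis is at columns ~258–261, so I shift +2 mm in tool y and +2.5 mm in tool x, then go down to reported z ≈ −7.4 (tips ≈ 27).

Emit:
jog_arm(increments="0.25 0.2 1 0 0 0 0.2; 0 0 1.5 0 0 0 0.2; 0 0 1.4 0 0 0 0.2; 0 0 1 0 0 0 0.2; 0 0 0.7 0 0 0 0.2; 0 0 0.4 0 0 0 0.2; 0 0 0.1 0 0 0 0.2; 0 0 0 0 0 0 -1")

```text
clock: 23.45
eef_pos: [555.2, -23.9, -6.8]
tcp_rot: [3.142, -0.0, 0.087]
contact_force: [0.2, 0.5, 0.5]
opening: 0.441
```

Emit:
jog_arm(increments="0 0 0 0 0 0 -1; 0 0 0 0 0 0 -1; 0 0 0 0 0 0 -1; 0 0 -0.3 0 0 0 -1; 0 0 -0.8 0 0 0 -1; 0 0 -1.2 0 0 0 -1; 0 0 -2 0 0 0 -1; 0 0 -2 0 0 0 -1")

```text
clock: 24.25
eef_pos: [554.7, -23.9, 57.3]
tcp_rot: [-3.142, 0.0, 0.087]
contact_force: [0.6, 0.4, -3.5]
opening: 0.339
```

```bash
python3 - <<'E'
from h import *
s=r.sense();print(s["clock"],s["eef_pos"],s["tcp_rot"],s["opening"],s["contact_force"])
a=r.grab_frame("wrist")
cv2.imwrite("pics/w13.png",a[:,:,::-1])
plan([561.5,-212.3,50],-0.075,11,open_=-1)
E
```

```text
24.25 [554.72042532 -23.91529395  57.2794503 ] [-3.14155954e+00  4.35511744e-04  8.67871399e-02] 0.3385562753346345 [ 0.593247    0.35565076 -3.49156122]
-0.07 1.07 0.06 0 -0 0.009 -1; -0.08 1.46 0.08 0 -0.001 0.013 -1; -0.07 1.75 0.1 0 0 0.015 -1; -0.05 1.97 0.11 0 -0 0.017 -1; -0.01 2.09 0.12 0 -0.001 0.018 -1; 0.02 2.14 0.12 0 -0 0.018 -1; 0.05 2.09 0.11 0 -0.001 0.018 -1; 0.09 1.97 0.11 0 -0 0.017 -1
0.11 1.75 0.1 0 -0.001 0.015 -1; 0.12 1.45 0.08 0 0 0.013 -1; 0.09 1.07 0.06 0 -0 0.009 -1
end [ 561.5 -212.3   50. ] [ 3.141 -0.    -0.075]
```

View pics/w13.png

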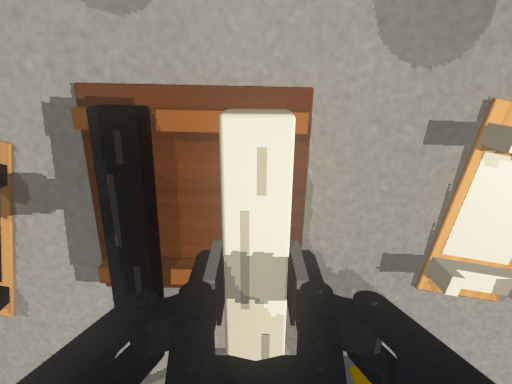

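White is held level. Carry it to its rest.

Emit:
jog_arm(increments="-0.05 1.05 0 0 0 0.009 -1; -0.1 1.45 0 0 0 0.013 -1; -0.05 1.75 0.1 0 0 0.015 -1; -0.05 1.95 0.1 0 0 0.017 -1; 0 2.1 0.1 0 0 0.018 -1; 0 2.15 0.1 0 0 0.018 -1; 0.05 2.1 0.1 0 0 0.018 -1; 0.1 1.95 0.1 0 0 0.017 -1")

```text
clock: 25.1
eef_pos: [557.4, -170.9, 48.7]
tcp_rot: [-3.141, 0.002, -0.04]
contact_force: [0.2, -0.4, -3.3]
opening: 0.344
```

Emit:
jog_arm(increments="0.1 1.75 0.1 0 0 0.015 -1; 0.1 1.45 0.1 0 0 0.013 -1; 0.1 1.05 0.1 0 0 0.009 -1; 0 0 0.8 0 0 0 -1; 0 0 0.8 0 0 0 -1; 0 0 0.4 0 0 0 -1; 0 0 0 0 0 0 -1; 0 0 0 0 0 0 -1")

```text
clock: 25.9
eef_pos: [559.5, -211.0, 26.9]
tcp_rot: [-3.141, 0.0, -0.074]
contact_force: [0.6, 0.2, -2.4]
opening: 0.339
```

```bash
python3 - <<'E'
from h import *
s=r.sense();print(s["clock"],s["eef_pos"],s["tcp_rot"],s["opening"],s["contact_force"])
a=r.grab_frame("wrist")
cv2.imwrite("pics/w14.png",a[:,:,::-1])
E
```

```text
25.9 [ 559.52067428 -210.96199287   26.92782885] [-3.14146182e+00  3.73595455e-04 -7.43167100e-02] 0.3388619637040666 [ 0.60645202  0.23877743 -2.41673061]
```

View pics/w14.png

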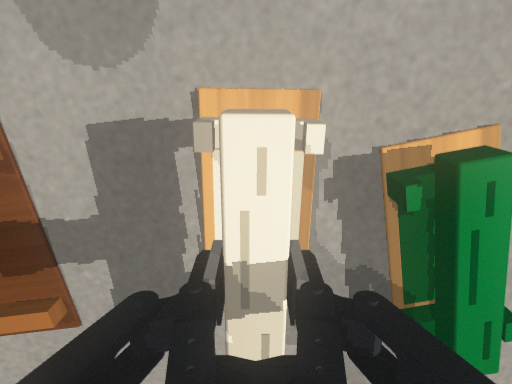

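Prong mid is at 259.5 and stone mid at 256.5, so I correct by +1.5 mm in y and +2 mm in x, then lower.

Emit:
jog_arm(increments="0.2 0.15 1 0 0 0 -1; 0 0 0.8 0 0 0 -1; 0 0 0.6 0 0 0 -1; 0 0 0.4 0 0 0 -1; 0 0 0.3 0 0 0 -1; 0 0 0.2 0 0 0 -1; 0 0 0.1 0 0 0 -1; 0 0 0 0 0 0 -1")

```text
clock: 26.75
eef_pos: [561.3, -213.2, -6.3]
tcp_rot: [-3.142, 0.0, -0.075]
contact_force: [-3.1, 0.7, 4.0]
opening: 0.338
```

Emit:
jog_arm(increments="0 0 0 0 0 0 -1; 0 0 0 0 0 0 0.1; 0 0 0 0 0 0 0.1; 0 0 0 0 0 0 0.1; 0 0 -1 0 0 0 0.1; 0 0 -2 0 0 0 0.1; 0 0 -2 0 0 0 0.1; 0 0 -1.5 0 0 0 0.1")

```text
clock: 27.55
eef_pos: [562.0, -213.4, 59.9]
tcp_rot: [3.141, -0.001, -0.075]
contact_force: [0.7, -0.8, -0.2]
opening: 0.55
```

```bash
python3 - <<'E'
from h import *
s=r.sense();print(s["clock"],s["eef_pos"],s["tcp_rot"],s["opening"],s["contact_force"])
a=r.grab_frame("wrist")
cv2.imwrite("pics/w15.png",a[:,:,::-1])
plan([547,61.5,55],0.087,14,open_=0.2)
E
```

```text
27.55 [ 562.031887   -213.40738002   59.91596062] [ 3.14117295e+00 -1.43002541e-03 -7.51683709e-02] 0.5503772572403625 [ 0.70267603 -0.82127298 -0.20954343]
-0.16 -1.18 0.03 0 -0 -0.007 0.2; -0.2 -1.53 0.03 0 -0 -0.009 0.2; -0.21 -1.84 0.05 0 -0.001 -0.011 0.2; -0.23 -2.08 0.05 0 0 -0.012 0.2; -0.21 -2.26 0.05 0.001 -0 -0.014 0.2; -0.2 -2.38 0.06 -0 -0.001 -0.014 0.2; -0.16 -2.45 0.06 -0 -0 -0.014 0.2; -0.13 -2.45 0.06 -0 -0 -0.015 0.2
-0.09 -2.39 0.06 0 -0.001 -0.014 0.2; -0.06 -2.27 0.06 0 -0 -0.013 0.2; -0.02 -2.09 0.05 0 -0 -0.012 0.2; -0 -1.85 0.05 0 -0.001 -0.011 0.2; 0.02 -1.55 0.03 0 0 -0.009 0.2; 0.02 -1.19 0.03 0.001 0 -0.007 0.2
end [547.   61.5  55. ] [-3.141  0.     0.087]
```

View pics/w15.png

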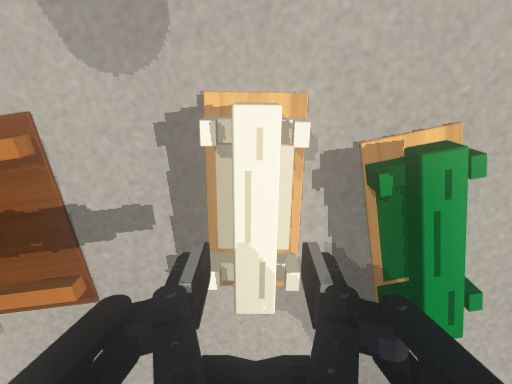

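White is seated and centred between the prongs. On to black.

Emit:
jog_arm(increments="-0.15 -1.2 0 0 0 -0.007 0.2; -0.2 -1.55 0 0 0 -0.009 0.2; -0.2 -1.85 0 0 0 -0.011 0.2; -0.25 -2.1 0 0 0 -0.012 0.2; -0.2 -2.25 0 0 0 -0.014 0.2; -0.2 -2.4 0 0 0 -0.014 0.2; -0.15 -2.45 0 0 0 -0.014 0.2; -0.15 -2.45 0 0 0 -0.015 0.2")

```text
clock: 28.4
eef_pos: [550.6, -47.7, 57.2]
tcp_rot: [-3.141, 0.002, 0.023]
contact_force: [-0.4, 0.0, 0.5]
opening: 0.6
```

Emit:
jog_arm(increments="-0.1 -2.4 0 0 0 -0.014 0.2; -0.05 -2.25 0 0 0 -0.013 0.2; 0 -2.1 0 0 0 -0.012 0.2; 0 -1.85 0 0 0 -0.011 0.2; 0 -1.55 0 0 0 -0.009 0.2; 0 -1.2 0 0 0 -0.007 0.2; 0 0 0 0 0 0 0.2; 0 0 0 0 0 0 0.2")

```text
clock: 29.2
eef_pos: [544.7, 63.2, 57.9]
tcp_rot: [3.141, 0.0, 0.087]
contact_force: [0.5, 0.3, -0.0]
opening: 0.601
```

```bash
python3 - <<'E'
from h import *
s=r.sense();print(s["clock"],s["eef_pos"],s["tcp_rot"],s["opening"],s["contact_force"])
a=r.grab_frame("wrist")
cv2.imwrite("pics/w16.png",a[:,:,::-1])
rects("wrist","blk",masks(a)["blk"],(215,60,300,240),44,200)
E
```

```text
29.2 [544.72028189  63.1742929   57.89584244] [3.14142922e+00 3.82282350e-04 8.74542228e-02] 0.6010817064689418 [ 0.47002943  0.28747479 -0.02120007]
blk px [260.  175.8] c [572.1  62.2] size 82.2 27.5 ang 3.01
```

View pics/w16.png

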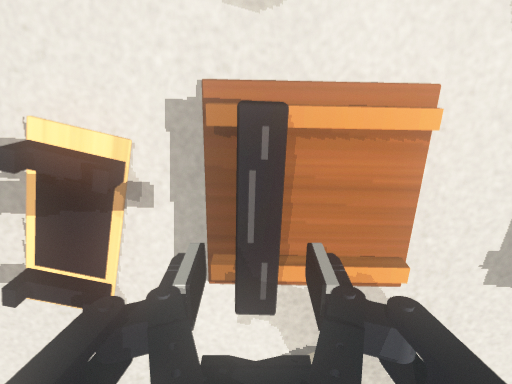

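```bash
python3 - <<'E'
from h import *
P=plane("wrist",[(237,102),(287,102),(235,312),(277,312),(262,102),(256,312)],44);print(P.round(1))
P=plane("wrist",[(262,102),(256,312)],44);print(P.mean(0))
E
```

```text
[[617.7  79.6  44. ]
 [620.1  51.   44. ]
 [470.9  71.1  44. ]
 [473.6  40.7  44. ]
 [618.9  65.3  44. ]
 [472.2  55.9  44. ]]
[545.567315    60.56203737  44.        ]
```

Black centre is (545.6, 60.6), yaw 0.064. Align and grasp.

Emit:
jog_arm(increments="0.05 0.25 1.2 0 0 0.02 0.2; 0 0 1.5 0 0 0 0.2; 0 0 1.5 0 0 0 0.2; 0 0 1 0 0 0 0.2; 0 0 0.7 0 0 0 0.2; 0 0 0.5 0 0 0 0.2; 0 0 0.1 0 0 0 0.2; 0 0 0 0 0 0 -1")

```text
clock: 30.05
eef_pos: [545.8, 60.6, -6.8]
tcp_rot: [-3.142, -0.0, 0.067]
contact_force: [0.1, 0.2, -0.4]
opening: 0.444
```

Emit:
jog_arm(increments="0 0 0 0 0 0 -1; 0 0 0 0 0 0 -1; 0 0 0 0 0 0 -1; 0 0 -0.3 0 0 0 -1; 0 0 -0.8 0 0 0 -1; 0 0 -1.2 0 0 0 -1; 0 0 -2 0 0 0 -1; 0 0 -2 0 0 0 -1")

```text
clock: 30.85
eef_pos: [545.5, 60.6, 57.4]
tcp_rot: [-3.142, 0.0, 0.067]
contact_force: [0.4, -0.1, -1.6]
opening: 0.335
```

```bash
python3 - <<'E'
from h import *
s=r.sense();print(s["clock"],s["eef_pos"],s["tcp_rot"],s["opening"],s["contact_force"])
a=r.grab_frame("wrist")
cv2.imwrite("pics/w17.png",a[:,:,::-1])
plan([510.5,205.8,50],-0.155,11,open_=-1)
E
```

```text
30.85 [545.45294276  60.62005265  57.3616333 ] [-3.14157793e+00  2.94657013e-04  6.67644546e-02] 0.3346659943270736 [ 0.42062966 -0.14941936 -1.56601229]
-0.16 -0.84 0.06 -0 -0 0.013 -1; -0.22 -1.14 0.08 -0 -0.001 0.017 -1; -0.3 -1.36 0.1 -0 0 0.02 -1; -0.36 -1.52 0.11 -0 -0 0.024 -1; -0.43 -1.61 0.11 -0 -0.001 0.024 -1; -0.47 -1.63 0.12 -0 -0 0.026 -1; -0.5 -1.58 0.12 -0 -0.001 0.024 -1; -0.51 -1.48 0.11 -0.001 -0 0.023 -1
-0.49 -1.31 0.1 0 -0.001 0.021 -1; -0.42 -1.07 0.08 0 0 0.017 -1; -0.33 -0.79 0.06 0 -0 0.013 -1
end [510.5 205.8  50. ] [ 3.141 -0.    -0.155]
```

View pics/w17.png

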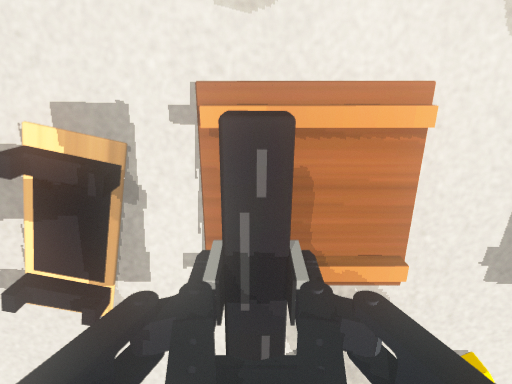

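Emit:
jog_arm(increments="-0.15 -0.85 0 0 0 0.013 -1; -0.2 -1.15 0 0 0 0.017 -1; -0.3 -1.35 0.1 0 0 0.02 -1; -0.35 -1.5 0.1 0 0 0.024 -1; -0.45 -1.6 0.1 0 0 0.024 -1; -0.45 -1.65 0.1 0 0 0.026 -1; -0.5 -1.6 0.1 0 0 0.024 -1; -0.5 -1.5 0.1 0 0 0.023 -1")

```text
clock: 31.7
eef_pos: [516.3, 174.0, 49.0]
tcp_rot: [3.141, 0.002, -0.106]
contact_force: [0.6, 0.4, -2.2]
opening: 0.341
```

Emit:
jog_arm(increments="-0.5 -1.3 0.1 0 0 0.021 -1; -0.4 -1.05 0.1 0 0 0.017 -1; -0.35 -0.8 0.1 0 0 0.013 -1; 0 0 0.8 0 0 0 -1; 0 0 0.8 0 0 0 -1; 0 0 0.4 0 0 0 -1; 0 0 0 0 0 0 -1; 0 0 0 0 0 0 -1")

```text
clock: 32.5
eef_pos: [509.0, 205.3, 26.9]
tcp_rot: [3.141, 0.0, -0.156]
contact_force: [-0.1, -0.8, -2.1]
opening: 0.342
```

```bash
python3 - <<'E'
from h import *
s=r.sense();print(s["clock"],s["eef_pos"],s["tcp_rot"],s["opening"],s["contact_force"])
a=r.grab_frame("wrist")
cv2.imwrite("pics/w18.png",a[:,:,::-1])
E
```

```text
32.5 [508.95121117 205.34462984  26.86602775] [ 3.14136350e+00  3.70103725e-04 -1.55742980e-01] 0.3420467807893372 [-0.05636441 -0.77326913 -2.07034208]
```

View pics/w18.png

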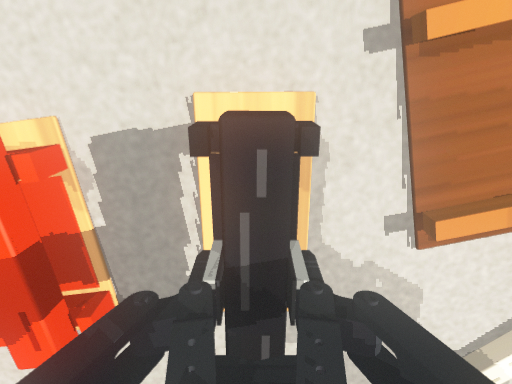

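Black is lined up: prongs 189–319 with mid 254, stone mid 257. Small correction (x +1.5 mm, y −1 mm), then lower.

Emit:
jog_arm(increments="0.15 -0.1 1 0 0 0 -1; 0 0 0.8 0 0 0 -1; 0 0 0.6 0 0 0 -1; 0 0 0.4 0 0 0 -1; 0 0 0.3 0 0 0 -1; 0 0 0.2 0 0 0 -1; 0 0 0.1 0 0 0 -1; 0 0 0 0 0 0 -1")

```text
clock: 33.35
eef_pos: [510.4, 206.5, -6.3]
tcp_rot: [3.142, 0.0, -0.155]
contact_force: [-3.0, -2.3, 4.7]
opening: 0.343
```

Contact felt; release and clear.

Emit:
jog_arm(increments="0 0 0 0 0 0 -1; 0 0 0 0 0 0 0.1; 0 0 0 0 0 0 0.1; 0 0 0 0 0 0 0.1; 0 0 -1 0 0 0 0.1; 0 0 -2 0 0 0 0.1; 0 0 -3 0 0 0 0.1; 0 0 -3 0 0 0 0.1")

```text
clock: 34.15
eef_pos: [510.3, 206.4, 84.4]
tcp_rot: [3.141, 0.0, -0.155]
contact_force: [0.2, 0.1, -0.0]
opening: 0.542
```

```bash
python3 - <<'E'
from h import *
s=r.sense();print(s["clock"],s["eef_pos"],s["opening"],s["contact_force"])
cv2.imwrite("pics/w19.png",r.grab_frame("wrist")[:,:,::-1])
plan([420,-20,300],0.1,14,open_=0.2)
E
```

```text
34.15 [510.29240783 206.43394514  84.42092976] 0.5423162914388324 [ 0.23575424  0.08913416 -0.0458029 ]
-0.24 1.03 -0.91 -0 -0 -0.011 0.2; -0.33 1.33 -1.19 -0 -0.001 -0.014 0.2; -0.41 1.59 -1.42 -0 0 -0.017 0.2; -0.5 1.79 -1.6 -0.001 -0 -0.02 0.2; -0.58 1.93 -1.75 0 -0.001 -0.021 0.2; -0.66 2.03 -1.83 0 -0 -0.022 0.2; -0.72 2.06 -1.88 -0 -0.001 -0.023 0.2; -0.77 2.04 -1.88 -0 -0 -0.022 0.2
-0.79 1.97 -1.83 -0.001 -0.001 -0.022 0.2; -0.8 1.86 -1.74 0 -0 -0.021 0.2; -0.76 1.7 -1.6 -0 -0.001 -0.02 0.2; -0.72 1.49 -1.42 -0 -0 -0.017 0.2; -0.61 1.23 -1.18 -0 -0 -0.014 0.2; -0.49 0.94 -0.91 -0 -0.001 -0.011 0.2
end [420. -20. 300.] [-3.141  0.     0.1  ]
```

View pics/w19.png

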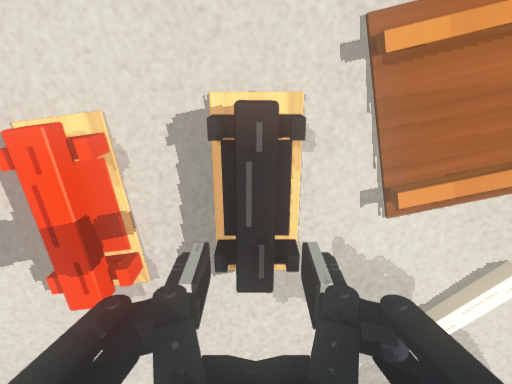

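Emit:
jog_arm(increments="-0.25 1 -0.9 0 0 -0.011 0.2; -0.35 1.35 -1.2 0 0 -0.014 0.2; -0.4 1.6 -1.4 0 0 -0.017 0.2; -0.5 1.8 -1.6 0 0 -0.02 0.2; -0.6 1.95 -1.75 0 0 -0.021 0.2; -0.65 2.05 -1.85 0 0 -0.022 0.2; -0.7 2.05 -1.9 0 0 -0.023 0.2; -0.75 2.05 -1.9 0 0 -0.022 0.2")

```text
clock: 35.0
eef_pos: [454.7, 70.9, 208.3]
tcp_rot: [3.141, 0.002, -0.004]
contact_force: [1.1, -1.4, -0.3]
opening: 0.601
```

Emit:
jog_arm(increments="-0.8 1.95 -1.85 0 0 -0.022 0.2; -0.8 1.85 -1.75 0 0 -0.021 0.2; -0.75 1.7 -1.6 0 0 -0.02 0.2; -0.7 1.5 -1.4 0 0 -0.017 0.2; -0.6 1.2 -1.2 0 0 -0.014 0.2; -0.5 0.95 -0.9 0 0 -0.011 0.2; 0 0 0 0 0 0 0.2; 0 0 0 0 0 0 0.2")

```text
clock: 35.8
eef_pos: [417.7, -20.9, 294.6]
tcp_rot: [-3.141, 0.001, 0.099]
contact_force: [-0.1, 0.4, 0.4]
opening: 0.599
```

```bash
python3 - <<'E'
from h import *
s=r.sense();print(s["clock"],s["eef_pos"],s["opening"],s["contact_force"])
t=r.grab_frame("top"); sd=r.grab_frame("side")
cv2.imwrite("pics/t20.png",t[:,:,::-1]);cv2.imwrite("pics/s20.png",sd[:,:,::-1])
L=cv2.resize(t[155:245,80:195,::-1],None,fx=6,fy=6,interpolation=cv2.INTER_CUBIC)
R=cv2.resize(t[140:240,315:425,::-1],None,fx=6,fy=6,interpolation=cv2.INTER_CUBIC)
cv2.imwrite("pics/t20L.png",L);cv2.imwrite("pics/t20R.png",R)
E
```

```text
35.8 [417.70724147 -20.88024194 294.56467376] 0.5993191952970617 [-0.14232925  0.42915676  0.44380646]
```

View pics/t20.png

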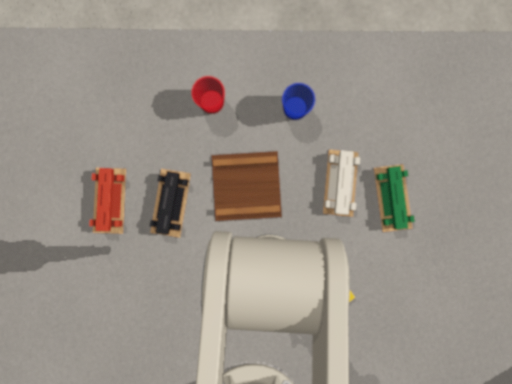

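View pics/t20L.png

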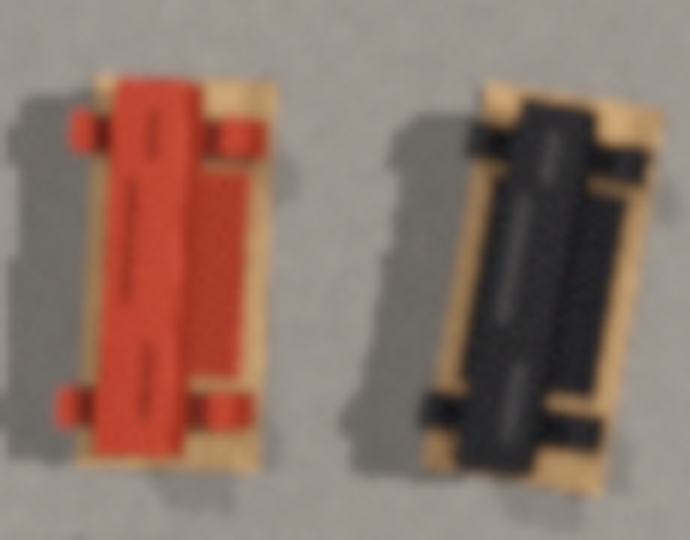

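View pics/t20R.png

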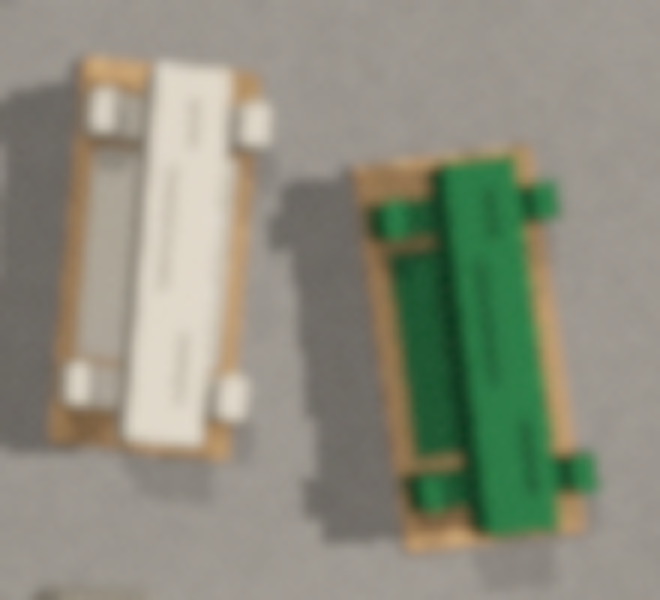

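View pics/s20.png

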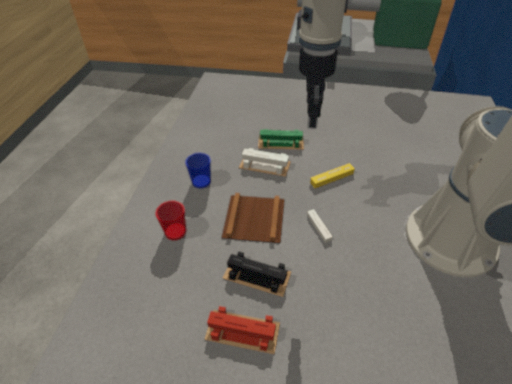

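```bash
python3 - <<'E'
from h import *
D={"red":([(112,78),(198,80),(180,456),(93,456)],(80,155),(515.5,356),-.026),
"blk":([(526,100),(594,106),(530,472),(458,466)],(80,155),(510.8,205.8),-.153),
"wht":([(157,62),(231,68),(202,445),(124,442)],(315,140),(561.5,-212.3),-.073),
"grn":([(440,164),(512,156),(554,528),(484,533)],(315,140),(526,-340.6),.131)}
for n,(c,o,rc,a) in D.items():
    P=plane("top",np.array(c)/6-.5+o,44)[:,:2];L=(P[0]+P[1]-P[2]-P[3])/2
    d=P.mean(0)-rc; x=np.array([np.cos(a),np.sin(a)]);y=np.array([-x[1],x[0]])
    print(n,P.mean(0).round(1),"len",np.linalg.norm(L).round(1),"along",(d@x).round(1),"across",(d@y).round(1),"ang",(np.arctan2(L[1],L[0])-a).round(3))
E
```

```text
red [516.5 354.8] len 148.3 along 1.0 across -1.2 ang 0.002
blk [510.2 205.1] len 146.1 along -0.5 across -0.8 ang -0.008
wht [ 561.2 -213.3] len 150.6 along -0.3 across -1.1 ang -0.012
grn [ 526.  -338.8] len 146.9 along 0.3 across 1.8 ang -0.025
```

All four are within 2 mm and 0.03 rad, and the tumblers are at the same pixels as at the start, so I'm handing in.

```bash
python3 -c "
from rig import r
print(r.sense()['clock']); print(r.sign_off())"
```

```text
35.9
the job is handed in; nothing more can be done
None
```

All four stones are on the rests of their own colour, and I handed the job in at 35.9 s of the 104 s allowed. I moved them in the order red, green, white, black. Each was lowered until the wrist force showed contact, then released.

**Last checks (top view):**

| Stone | Lengthwise offset (mm) | Sideways offset (mm) | Angle error (rad) |
|---|---|---|---|
| Red | 1.0 | −1.2 | 0.002 |
| Black | −0.5 | −0.8 | −0.008 |
| White | −0.3 | −1.1 | −0.012 |
| Green | 0.3 | 1.8 | −0.025 |

- **Heights:** I did not measure final stone height or tilt separately. Seating rests on the height at which contact was felt, and in the final top and side pictures all four look seated.
- **Clearances:** The tumblers show at the same pixels as at the start, the look-alikes were left alone, and the gripper was clear of everything at hand-in.

**What disagreed:**
- **Finger length:** The real fingertips sit about 30 mm behind the reported TCP (the "very end of the fingers"), more when open. My first grasp on red therefore closed on top of the stone with about 5 N, and the stone did not visibly move. I measured the offset from the side and wrist views and worked with it from then on.
- **Green set-down:** It registered about 25 N, firmer than the others (about 4–15 N).
- **Stack spacing:** The two upper stones measured about 76 mm apart, not the stated 80.

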